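# Put the sharpening stone away in the catch-door cupboard

## Robot

A 6-joint arm with a two-finger parallel gripper is mounted at the origin on a cart in front of the work surface, level with it; the furniture and walls round the work are solid. World frame = base frame: x ahead of the robot, y to its left, z up, the work surface at z = 0. Lengths are in m, angles in rad, forces in N, time in s.
With the tool pointing down it reaches from about 0.325 to 0.775 m from the base axis. Payload 5.5 kg.
Tool frame: the origin (TCP) lies on the centre line of the jaws, within the pads' length; the fingertips stand 11 mm ahead of it and the grasp point (between the pads) lies 8 mm behind it (arm.tcp_to_tips is the distance from the TCP to the fingertips, in m); z points along the fingers, y is the line along which they close (so a half turn about z gives the same grasp; the last joint's range is limited). The gripper opens to 88 mm and grips with 3 to 60 N. Pads are 20 mm wide; open, the fingers measure 115 mm over their backs; the gripper's body (75 mm by 178 mm) begins 61 mm behind the grasp point.
Start: joints at [1.242, 0.091, 1.231, -0, 1.82, -0.057], TCP at [0.161, 0.578, 0.234] pointing down, gripper open.
Joint ranges: [-2.87, 2.87], [-0.86, 2.18], [0.17, 2.46], [-1.51, 4.65], [0.06, 2.69], [-2.65, 2.65]. Speed limits (rad/s): [2.57, 2.57, 3.01, 3.14, 3.14, 3.14].

## Interface

Orientations are given as [roll, pitch, yaw] about the fixed x, y, z axes, in that order (R = Rz(yaw) Ry(pitch) Rx(roll)).
In Python, from station import observe, optics, workorder, arm gives the robot as it stands.
- The arm moves only by the tool arm_command, never from a script. Its argument "commands" is a list of rows, each a list of 2 entries, a list of its own where there are three numbers: the shift along the tool's x, y, z in m, then the turn, a rotation vector about the tool's x, y, z in rad. In form: [[[x, y, z], [rx, ry, rz]], ...]. A call has 1 to 10 rows; each row shifts and turns the commanded pose from where the row before left it, along the tool's axes as they then stand; what a row does not reach is not made up. A row lasts 1/10 s, in which the tool goes at most 50 mm and 8.59 degrees, less where a joint would pass 70% of its speed; a pose out of reach is approached as far as the arm can. A call with a gripper value outside its range is refused whole. "fingers" is the opening in per cent of the stroke, from 0 (shut) to 100 (fully open), set as the call begins (left out, the last holds). The fingers move at their own pace and stop on an object; "newtons" is the grip in N (left out, the last holds). Time passes only in rows, so rows that do not move let the fingers close. It gives the time, the measured TCP pose, the force, the opening and the grip force at its end, in the units of the state.
- observe(): the state, without advancing time (a new reading comes with each control period).
- optics.camera(name): name is "scene" or "top" or "wrist"; returns a dict with "color" (384x512x3 uint8, red, green, blue), "depth" (384x512 float32, m along the optical axis (not along the pixel's ray), 0 where there is no reading), "mtx" (3x3 intrinsics, pixels), "dist_coeffs" ([k1, k2, p1, p2, k3] as OpenCV has them; the pictures are not rectified), "camera_from_world" (4x4, takes a point from world to camera coordinates); the wrist camera has in their place "mount" (4x4, takes a point from camera to tool coordinates, whose origin is the TCP and whose axes are the flange's). Camera axes: x right, y up, looking along -z (the intrinsics and any distortion apply to the point x, -y, -z); pixel columns grow to the right and rows downward; lengths in m; the calibration is good to about 2 mm. A picture is of the moment at which its call begins: read the wrist's pose just before it.
- workorder.finish_job(): hands the job in; it is judged then, once.
The state is a dict: "clock": time; "q": joint angles; "joint_vel": joint speeds; "tau": joint torques, N m; "tcp_pos": TCP position; "eef_rot": TCP orientation; "force": force on the tool from outside, world axes, zero at the start; "wrist_torque": the same for the moment, N m; "width": opening from 0.0 (shut) to 1.0 (fully open); "gripper_force": force on a finger pad.
Only numpy, scipy, OpenCV 4.12 (cv2) and the standard library are available. Lean on these libraries where they do the work, as an engineer would, in place of code of your own. Each camera call takes 0.05 s, during which the arm holds its last target. There are 200 camera calls.

## Task

Put the blue-grey sharpening stone that lies at the front of the bench, right of the vice, away in the little bench cupboard: pull the door open through its sprung roller catch, slide the stone gently in, lengthways, between the two cleats of the empty right-hand bay until it is fully home against the stop at the back, then press the door to gently, without ramming it on its rubber stops, until the catch snaps and holds it shut. Leave the grey slip stone in the other bay, the tin on top of the cupboard and the stone chip beside it where they are.

Things in the scene. Friction and masses are not known exactly. Their poses are not given: they have to be found in the camera images.
- stone_cupboard: Small plywood cupboard fixed on the bench, door facing the robot. Origin: centre of the carcass at bench height; x into the cupboard (away from the robot), y left, z up. Carcass 190 mm deep, 210 wide, 160 high, walls 12; its open front is the plane x = -95 mm. The 10 mm base board sticks out 70 mm in front (to x = -165 mm) as a landing from which things slide straight in.
- cupboard_door (a joint): Upright plywood door 210 x 145 x 15 mm, 0.45 kg, hinged at the left edge of the front. 0 = shut on the catch (so at the start); grows as it swings out to the robot and to the left, up to 1.75 rad. Light friction: it stays where it is left, outside the catch. Shut, its outer face is the plane x = -113 mm of the cupboard's frame.
- door_stops: Two small rubber stop buttons on the carcass's right front edge, 3 mm thick, on which the shut door rests; origin as the cupboard's. Pressing the door on them with over 40 N is ramming. The catch alone presses 12 to 20 N, so ease off as soon as the push collapses and the door has snapped in.
- door_handle (a point): Centre of the grip bar of the door's steel handle: an upright round bar 10 mm thick, 60 mm long (88 to 148 mm above the bench), joined to the door at both ends, 31 mm clear of its face. It turns with the door; shut, it is 54 mm in front of the hinge axis and 172 mm right of it in the cupboard's frame. Can be taken from above.
- door_hinge (a point): Point on the door's upright hinge axis, 85 mm above the bench, at x = -95, y = +107 mm of the cupboard's frame; does not move with the door; axes as the cupboard's.
- bay_mouth (a point): Mouth of the empty right-hand bay: at the front plane (x = -95 mm), on the bay's centre line (y = -43 mm), on the base board 10 mm above the bench; axes as the cupboard's. The bay is two wooden cleats 10 mm high and 56 mm apart, flared to about 70 mm at their front ends, which begin 6 mm inside.
- bay_home (a point): Where the centre of the sharpening stone is when it is fully home against the back stop: x = -10, y = -43, z = 22.5 mm of the cupboard's frame. The stone's outer end is then 10 mm inside the front plane.
- stone_centre (a point): Centre of the loose blue-grey sharpening stone near the front of the bench, right of the vice (not its twin further back beside the chisel tin): a block 50 mm wide (its x axis), 150 mm long (its y axis), 25 mm high, about 0.4 kg. Pushing it on the cupboard's base takes 1 to 4 N.
- slip_stone: Grey slip stone 40 x 110 x 13 mm lying in the left bay of the cupboard; origin at the centre of its underside. Stays there.
- wax_tin: Round yellow tin, 76 mm wide, 32 mm high, standing on the cupboard's top; origin at the centre of its underside. Stays there.
- stone_chip: Rough sandstone chip, 46 x 60 x 37 mm, on the bench right of the cupboard; origin at its underside. Stays there.
- bay_stop: Wooden back stop of the right-hand bay, 14 mm high, its front face 160 mm behind the bay's mouth; origin as the cupboard's. Driving the stone against it with over 40 N is ramming: stop when its touch is felt.
- catch_upper: Upper half of the double roller catch inside the cupboard's right wall, 190 mm from the hinge axis; origin on its roller's axis. Two sprung rollers, one above the other, squeeze the door's spear-shaped striker. They act below 0.06 rad, strongest at 0.02, hump at 0.011 rad: outside the hump they push the door out, inside they draw it shut. Tension differs each time: 14 to 22 N at the handle, either way.

How it is judged:
By the outcome, as a careful person would: the job done as asked, in the order asked, and still so for the second after the job is handed in, with the robot touching nothing.
It also fails if it takes over 72 s, if anything falls off the work surface, if the arm or the gripper's body presses on something with over 40 N, if the wrist force passes 120 N, or if a joint passes its speed limit or range.

## Working session

There is one attempt and no reset: what is moved stays moved. The work goes in short steps, Python scripts to look and compute and a tool call to move; the robot and the scene stay as the last step left them, time stands still between calls to the robot, and variables do not carry over. Pictures are saved under pics/ and viewed, at most 10 in all, crops included, and the job is handed in when it is done.

Besides the shell and the picture viewer there is one more tool, called after "Call:" as a command line: name --argument value ..., lists and objects as JSON in quotes. arm_command: Moves the arm, as the interface text tells. Its arguments: {"type":"object","properties":{"commands":{"type":"array"},"fingers":{"type":"number"},"newtons":{"type":"number"}},"required":["commands"]}

```bash
ls; mkdir -p pics
cat > h.py <<'E'
import numpy as np, cv2
from station import observe, optics, workorder, arm
from scipy.spatial.transform import Rotation as R
def cam(n):
    s=observe(); c=optics.camera(n)
    if n=="wrist":
        T=np.eye(4); T[:3,:3]=R.from_euler('xyz',s['eef_rot']).as_matrix(); T[:3,3]=s['tcp_pos']
        c['wfc']=T@c['mount']
    else: c['wfc']=np.linalg.inv(c['camera_from_world'])
    return c
def rays(c,px):
    u=cv2.undistortPoints(np.array(px,float).reshape(-1,1,2),c['mtx'],c['dist_coeffs'] if c['dist_coeffs'] is None else np.array(c['dist_coeffs'],float)).reshape(-1,2)
    d=np.c_[u[:,0],-u[:,1],-np.ones(len(u))]
    return c['wfc'][:3,3], d@c['wfc'][:3,:3].T
def onz(c,px,z):
    o,d=rays(c,px); return o+d*((z-o[2])/d[:,2])[:,None]
def bydepth(c,px):
    o,d=rays(c,px); p=np.array(px,int).reshape(-1,2); return o+d*c['depth'][p[:,1],p[:,0]][:,None]
def save(c,name,crop=None,f=1):
    im=c['color'][:,:,::-1]
    if crop: x0,y0,x1,y1=crop; im=im[y0:y1,x0:x1]
    cv2.imwrite('pics/'+name,cv2.resize(im,None,fx=f,fy=f,interpolation=cv2.INTER_CUBIC))
E
python3 - <<'E'
from h import *
a=cam('scene');b=cam('top')
np.save('scene.npy',a,allow_pickle=True);np.save('top.npy',b,allow_pickle=True)
im=np.hstack([a['color'],b['color']])[:,:,::-1]
cv2.imwrite('pics/scene.png',cv2.resize(a['color'][:,:,::-1],None,fx=1.5,fy=1.5));cv2.imwrite('pics/top.png',cv2.resize(b['color'][:,:,::-1],None,fx=1.5,fy=1.5))
print(observe()); print(a['wfc'],b['wfc'],a['dist_coeffs'],a['mtx'],b['mtx'])
E
```

```text
pics
{'clock': 0.1, 'q': array([ 1.24230678e+00,  9.18017781e-02,  1.23171387e+00,  1.68290180e-05,
        1.81980982e+00, -5.66930312e-02]), 'joint_vel': array([ 1.48994009e-03, -2.51264925e-03, -2.80385046e-03, -5.52901978e-04,
       -9.32247609e-05,  1.13010254e-03]), 'tau': array([ 2.27613658e-03, -4.47857773e+01, -4.07571673e+01,  7.00129056e-02,
        2.84970633e-02, -1.27704025e-04]), 'tcp_pos': array([0.16099395, 0.57775362, 0.23263817]), 'eef_rot': array([-3.13986355e+00, -1.14476730e-04,  2.86980017e+00]), 'force': array([ 0.57768327, -1.04827618,  0.0758513 ]), 'wrist_torque': array([ 0.04750275, -0.02072273, -0.0025684 ]), 'gripper_force': 0.0, 'width': 1.0007079801102239}
[[-0.85112907  0.39377639 -0.34715913  0.30350861]
 [-0.52480273 -0.62225151  0.58084865  0.23637319]
 [ 0.01270419  0.67656723  0.73627128  0.72967496]
 [ 0.          0.          0.          1.        ]] [[ 1.86488253e-03  7.75113384e-01 -6.31819408e-01  4.19740184e-02]
 [-9.99995663e-01  2.88565625e-03  5.88516808e-04 -2.31759130e-01]
 [ 2.27938088e-03  6.31815570e-01  7.75115404e-01  7.70424094e-01]
 [ 0.00000000e+00  0.00000000e+00  0.00000000e+00  1.00000000e+00]] [-0.0874307  0.         0.         0.         0.       ] [[348.59055392   0.         252.69325046]
 [  0.         348.59055392 189.87709211]
 [  0.           0.           1.        ]] [[370.73447259   0.         258.34292925]
 [  0.         370.73447259 198.95805856]
 [  0.           0.           1.        ]]
```

View pics/scene.png

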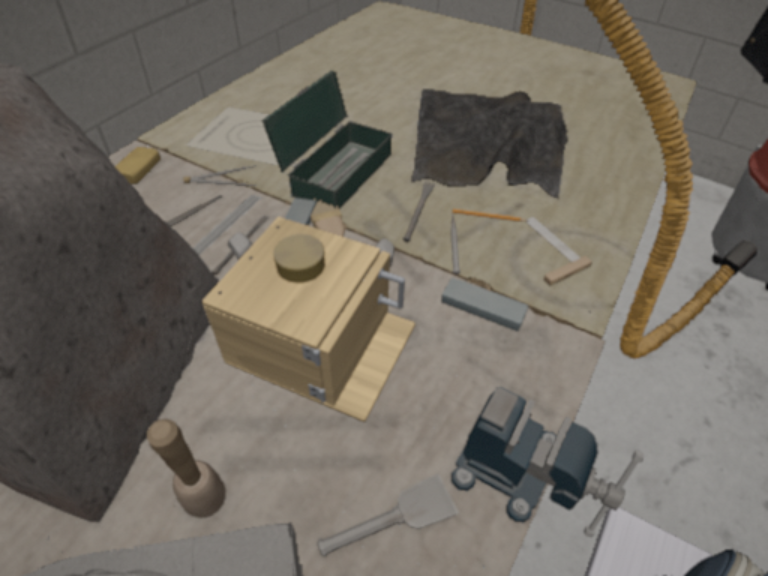

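View pics/top.png

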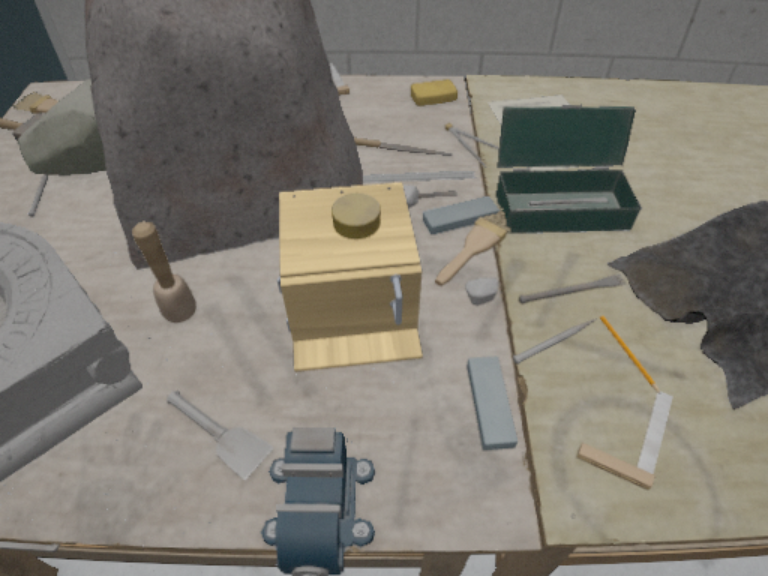

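The scene view shows the cupboard from its hinge side, with the landing toward the robot and the stone near (485,302). In the top view the cupboard top spans (280,186) to (419,275), the landing's front edge runs (295,368) to (421,358), the handle is at (398,300) and the target stone at (492,402). All pixel positions are at 1.5x.

Run:
```python
from h import *
for n in ['top','scene']:
    c=np.load(n+'.npy',allow_pickle=True).item()
    h,w=c['depth'].shape
    uu,vv=np.meshgrid(np.arange(w),np.arange(h)); px=np.c_[uu.ravel(),vv.ravel()]
    P=bydepth(c,px).reshape(h,w,3)
    hsv=cv2.cvtColor(c['color'],cv2.COLOR_RGB2HSV)
    cu=((280,186,425,372) if n=='top' else (200,215,418,420)); st=((455,345,530,460) if n=='top' else (435,270,535,335))
    def box(b): 
        m=np.zeros((h,w),bool); b=[int(x/1.5) for x in b]; m[b[1]:b[3],b[0]:b[2]]=1; return m
    yel=(hsv[...,1]>85)
    ok=c['depth']>0
    def rect(m,name):
        p=P[m]; z=np.median(p[:,2]); 
        print(n,name,m.sum(),'z',z.round(4),cv2.boxPoints(cv2.minAreaRect(p[:,:2].astype(np.float32)*1000)).round(0).tolist(), cv2.minAreaRect(p[:,:2].astype(np.float32)*1000))
    rect(box(cu)&yel&(abs(P[...,2]-.160)<.006)&ok,'top')
    rect(box(cu)&yel&(abs(P[...,2]-.010)<.005)&ok,'landing')
    s=box(st)&(hsv[...,0]>75)&(hsv[...,0]<125)&(hsv[...,1]>15)&ok
    k,l,stt,_=cv2.connectedComponentsWithStats(s.astype(np.uint8)); s=l==1+np.argmax(stt[1:,4])
    print('hsv',np.median(hsv[s],axis=0))
    top=s&(P[...,2]>.018); rect(top,'stone')
    # contour by ray onto z=.025
    cnt=max(cv2.findContours(s.astype(np.uint8),0,1)[0],key=cv2.contourArea).reshape(-1,2)
    q=onz(c,cnt,.025)[:,:2].astype(np.float32)*1000
    print('stone ray',cv2.minAreaRect(q))
```

```text
top top 218 z 0.1568 [[546.0, -86.0], [596.0, -280.0], [768.0, -236.0], [718.0, -42.0]] ((657.05419921875, -161.08270263671875), (177.07411193847656, 200.4911346435547), 14.49410629272461)
top landing 93 z 0.009 [[515.0, -84.0], [541.0, -283.0], [599.0, -276.0], [573.0, -76.0]] ((556.9376831054688, -179.8692626953125), (58.545814514160156, 201.21212768554688), 7.331231117248535)
hsv [ 98.  24. 115.]
top stone 195 z 0.0231 [[369.0, -376.0], [386.0, -419.0], [525.0, -363.0], [508.0, -320.0]] ((446.9798583984375, -369.58843994140625), (149.79592895507812, 46.4007568359375), 21.870885848999023)
stone ray ((449.9825439453125, -387.9369201660156), (151.2823028564453, 50.30071258544922), 4.497440814971924)
scene top 176 z 0.1574 [[568.0, -74.0], [593.0, -273.0], [792.0, -248.0], [767.0, -49.0]] ((680.1544799804688, -161.017333984375), (200.60055541992188, 200.6387481689453), 7.269384860992432)
scene landing 79 z 0.012 [[481.0, -176.0], [668.0, -261.0], [763.0, -51.0], [575.0, 34.0]] ((621.8300170898438, -113.50672912597656), (230.17198181152344, 205.18907165527344), 65.79607391357422)
hsv [90. 20. 74.]
scene stone 36 z 0.0195 [[384.0, -370.0], [385.0, -375.0], [523.0, -363.0], [523.0, -358.0]] ((453.7046813964844, -366.79791259765625), (138.9426727294922, 4.711743354797363), 4.987085819244385)
stone ray ((452.8708801269531, -359.0047607421875), (139.11366271972656, 12.531479835510254), 4.735447883605957)
```

Run:
```python
from h import *
for n in ['top','scene']:
    c=np.load(n+'.npy',allow_pickle=True).item()
    d=c['depth']; print(n,(d>0).mean())
    im=c['color'][:,:,::-1]
    if n=='top':
        pts=np.array([[468,360],[500,357],[516,445],[483,448],[492,402],[350,260],[357,215],[355,350]])/1.5
        print(np.c_[pts.round(),bydepth(c,pts).round(3)]); print(onz(c,pts[:4],.025).round(3))
        crop=im[110:310,180:355]; cv2.imwrite('pics/topc.png',cv2.resize(crop,None,fx=3,fy=3,interpolation=cv2.INTER_CUBIC))
    else:
        crop=im[140:285,130:355]; cv2.imwrite('pics/scenec.png',cv2.resize(crop,None,fx=3.4,fy=3.4,interpolation=cv2.INTER_CUBIC))
    v=(np.clip(d/1.5,0,1)*255).astype(np.uint8)
```

```text
top 0.995941162109375
[[ 3.12e+02  2.40e+02  5.24e-01 -3.61e-01  2.40e-02]
 [ 3.33e+02  2.38e+02  5.47e-01 -4.19e-01 -2.00e-03]
 [ 3.44e+02  2.97e+02  3.91e-01 -4.24e-01 -3.00e-03]
 [ 3.22e+02  2.99e+02  3.80e-01 -3.72e-01  1.20e-02]
 [ 3.28e+02  2.68e+02  4.49e-01 -3.91e-01  2.50e-02]
 [ 2.33e+02  1.73e+02  6.13e-01 -1.76e-01  1.60e-01]
 [ 2.38e+02  1.43e+02  6.79e-01 -1.85e-01  1.91e-01]
 [ 2.37e+02  2.33e+02  5.53e-01 -1.79e-01  1.00e-02]]
[[ 0.524 -0.361  0.025]
 [ 0.529 -0.413  0.025]
 [ 0.379 -0.417  0.025]
 [ 0.374 -0.369  0.025]]
scene 0.9959971110026041
```

View pics/topc.png

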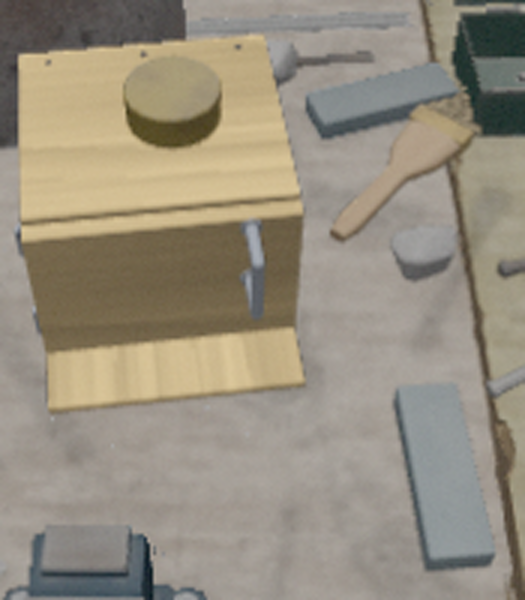

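View pics/scenec.png

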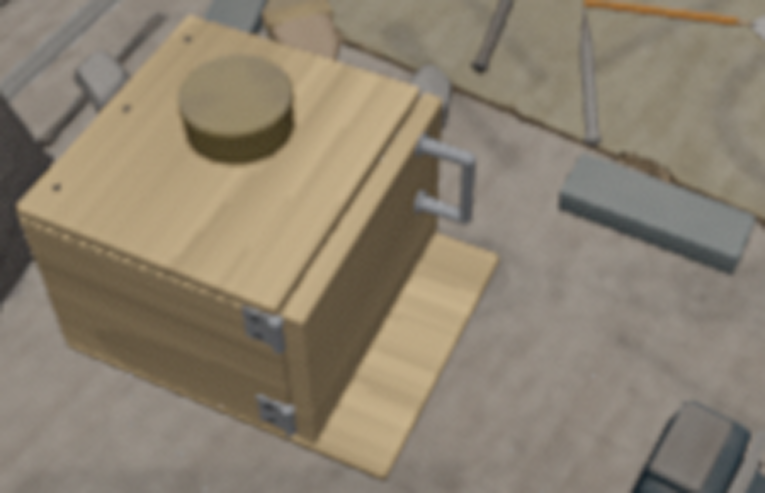

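Run:
```python
from h import *
t=np.load('top.npy',allow_pickle=True).item(); s=np.load('scene.npy',allow_pickle=True).item()
T=lambda a:np.array(a)/3+[180-.33,110-.33]
S=lambda a:np.array(a)/3.4+[130-.35,140-.35]
# known model pts in cupboard frame
M=np.array([[.095,.105],[.095,-.105],[-.095,.105],[-.095,-.105],[-.165,.105],[-.165,-.105]])
Z=[.16]*4+[.01]*2
def ex(c,p): return np.vstack([onz(c,p[i:i+1],Z[i])[0,:2] for i in range(6)])
wt=ex(t,T([[18,55],[266,38],[22,220],[300,200],[50,405],[304,382]]))
ws=ex(s,S([[18,208],[193,15],[275,310],[418,92],[388,472],[497,258]]))
def fit(M,W):
    a=M-M.mean(0);b=W-W.mean(0);H=a.T@b
    th=np.arctan2(H[0,1]-H[1,0],H[0,0]+H[1,1]);r=np.array([[np.cos(th),-np.sin(th)],[np.sin(th),np.cos(th)]])
    o=W.mean(0)-r@M.mean(0); return th,o,(W-(M@r.T+o))
for w in (wt,ws): 
    th,o,e=fit(M,w); print('cup',th,o.round(4),'\n',(e*1000).round(1).tolist())
SM=np.array([[-.025,.075],[.025,.075],[.025,-.075],[-.025,-.075]])
for c,p in((t,T([[396,390],[456,387],[492,553],[427,559]])),(s,S([[562,195],[578,157],[752,212],[738,255]]))):
    w=onz(c,p,.025)[:,:2]; th,o,e=fit(SM,w); print('stone',th,o.round(4),(e*1000).round(1).tolist())
```

```text
cup 0.11888656640162343 [ 0.6904 -0.1652] 
 [[-1.4, 2.1], [-3.9, 0.8], [0.8, -2.4], [-3.5, 0.9], [4.9, -2.5], [3.0, 1.1]]
cup 0.12758165000639624 [ 0.6917 -0.1644] 
 [[-1.7, -1.0], [-2.9, -0.9], [0.9, -0.7], [0.6, 4.4], [1.2, -5.4], [1.9, 3.6]]
stone -1.5028324443311272 [ 0.4543 -0.3889] [[-2.8, -1.0], [-3.4, 0.5], [3.6, 1.4], [2.6, -0.9]]
stone -1.4365071606326387 [ 0.4577 -0.39  ] [[-3.2, -3.2], [-2.1, 2.2], [2.6, 1.7], [2.7, -0.7]]
```

Run:
```python
from h import *
H={}
for n in ['top','scene']:
    c=np.load(n+'.npy',allow_pickle=True).item(); h,w=c['depth'].shape
    uu,vv=np.meshgrid(np.arange(w),np.arange(h)); P=bydepth(c,np.c_[uu.ravel(),vv.ravel()])[c['depth'].ravel()>0]
    G=np.full((22,24),-9.)
    for p in P:
        i=int((p[0]+.1)/.05);j=int((p[1]+.6)/.05)
        if 0<=i<22 and 0<=j<24: G[i,j]=max(G[i,j],p[2])
    H[n]=G
    # refine cupboard via planes: door face and left side
    th=.124;o=np.array([.691,-.165]);r=np.array([[np.cos(th),-np.sin(th)],[np.sin(th),np.cos(th)]])
    q=(P[:,:2]-o)@r; z=P[:,2]
    def fitp(m,ax):
        a=np.polyfit(q[m,1-ax],q[m,ax],1); print(n,'plane',ax,m.sum(),a.round(4),'at0;med',np.median(q[m,ax]).round(4))
    fitp((abs(q[:,0]+.113)<.012)&(abs(q[:,1])<.085)&(z>.03)&(z<.14),0)
    if n=='scene': fitp((abs(q[:,1]-.105)<.012)&(abs(q[:,0])<.08)&(z>.03)&(z<.14),1)
G=np.maximum(H['top'],H['scene'])
print('cols y from -.6 step .05; rows x from -.1; cm')
for i in range(22): print('%5.2f'%(-.1+.05*i),' '.join('%3d'%round(x*100) if x>-5 else '  .' for x in G[i]))
```

```text
top plane 0 1961 [-0.0084 -0.1099] at0;med -0.1099
scene plane 0 943 [-0.0021 -0.1102] at0;med -0.1101
scene plane 1 1530 [0.0019 0.1043] at0;med 0.1043
cols y from -.6 step .05; rows x from -.1; cm
-0.10 -79   .   .   .   .   .   .   .   .   .   .   .   .   .   .   .   .   .   .   .   .   .   .   .
-0.05 -79 -79 -80 -79 -79   .   .   .   .   .   .   .   .   .   .   .   .   .   .   .   .   .   .   .
 0.00 -79 -79 -79 -79 -79 -79   .   .   0   0  21  23   .   .   .   .   .   .   .   .   .   .   .   .
 0.05 -79 -79 -79 -79 -79 -79 -80   .   0   0  21  22   .   .   .   .   .   .   .   .   .   .   .   .
 0.10   . -79 -79 -79 -79 -79 -79   .   0   0   0   .   .   .   .   .   .   .   .   .   .   .   .   .
 0.15 -80 -79 -79 -79 -79 -79 -79   .  13   9   0   .   .   .   .   .   .   .   .   .   .   .   .   .
 0.20   0   0   0   0   0   0   0   1  12  12   7   0   0   0   1   0   0   0   0   .   .   .   .   .
 0.25   0   0   0   0   0   0   0   2  12  12   3   0   0   0   0   0   0   0   0   .   .   .   .   .
 0.30   2   2   0   0   0   0   0   2  13  13   3   2   0   0   0   0   0  16   8   .
[... 642 characters left out ...]
   2   4   4   2  16  19  20  20  16   0   0   0  21   8   1   0  20  20   .   .   .   .
 0.70   1   1   0   0   2   2  16  20  20  19  16   0   0   0   0   0   8   3   0   0   .   .   .   .
 0.75   1   0   0   2   2   0  16  16  16  16  16  16   4  13  24  29  28  13   0   1   0   .   .   .
 0.80   6   6   6   3   3   3   0   .   .   .  13  20  34  39  41  40  37  30   0   1   0   0   .   .
 0.85   5   1   6   3   3   3   0   .  10  23  35  38  41  43  44  44  44  38   0   0   1   1   1   0
 0.90   1   1   6   3   3   1   3   3  14  29  38  41  42  43  43   .  43  39   0   1   1   0   2   1
 0.95  19  19  19   0   1   1   2   0  15  32  42  44  43   .   .   .   .  41   .  15  15  15  13   1
```

```bash
cat >> h.py <<'E'
def to(p,rpy=None,n=None,s=None):
    """tool-frame shift/turn from the measured pose (or given (pos,rpy)) to the target"""
    s=s or observe(); a,b=(s['tcp_pos'],s['eef_rot']) if isinstance(s,dict) else s
    A=R.from_euler('xyz',a if False else b); B=R.from_euler('xyz',rpy) if rpy is not None else A
    d=A.inv().apply(np.array(p)-a); v=(A.inv()*B).as_rotvec()
    k=n or int(np.ceil(max(np.linalg.norm(d)/.045,np.linalg.norm(v)/.14,1)))
    print('d',d.round(4),'v',v.round(4),'rows',k,'per row',(d/k).round(4),(v/k).round(4))
O=np.array([.694,-.1655]); YAW=.127
def C(x,y,z=0):
    c,s=np.cos(YAW),np.sin(YAW); return np.array([O[0]+c*x-s*y,O[1]+s*x+c*y,z])
def inC(P):
    c,s=np.cos(YAW),np.sin(YAW); d=np.asarray(P)[...,:2]-O; return np.stack([d[...,0]*c+d[...,1]*s,-d[...,0]*s+d[...,1]*c],-1)
E
python3 - <<'E'
from h import *
t=np.load('top.npy',allow_pickle=True).item();s=np.load('scene.npy',allow_pickle=True).item()
hg=C(-.095,.107)[:2]
for n,c in(('top',t),('scene',s)):
    uu,vv=np.meshgrid(np.arange(512),np.arange(384)); P=bydepth(c,np.c_[uu.ravel(),vv.ravel()])
    m=(P[:,0]>.1)&(P[:,0]<.46)&(P[:,1]<-.03)&(P[:,1]>-.3)&(P[:,2]>.025)&(c['depth'].ravel()>0); V=P[m]
    d=np.hypot(*(V[:,:2]-hg).T); i=np.argsort(d)[:400:40]; print(n,'hinge',hg.round(3),'min dist',np.c_[V[i],d[i]].round(3).tolist()); print(V.min(0),V.max(0))
w=cam('wrist'); print(w['mount'].round(3),w['mtx'].round(0),w['dist_coeffs'])
print(C(-.149,-.065)); s0=observe()
to([.161,.578,.30]); to([.50,-.26,.28],[np.pi,0,3.269],s=(np.array([.161,.578,.30]),s0['eef_rot']))
E
```

```text
top hinge [ 0.586 -0.071] min dist [[0.355, -0.103, 0.115, 0.233], [0.35, -0.118, 0.13, 0.241], [0.355, -0.149, 0.13, 0.244], [0.355, -0.158, 0.129, 0.247], [0.341, -0.112, 0.128, 0.249], [0.351, -0.159, 0.129, 0.251], [0.336, -0.106, 0.117, 0.253], [0.337, -0.126, 0.127, 0.255], [0.348, -0.166, 0.119, 0.257], [0.334, -0.128, 0.13, 0.258]]
[ 0.19438818 -0.18084721  0.02502822] [ 0.3638984  -0.10025332  0.13204184]
scene hinge [ 0.586 -0.071] min dist [[0.364, -0.105, 0.085, 0.224], [0.36, -0.106, 0.098, 0.229], [0.357, -0.105, 0.093, 0.232], [0.354, -0.104, 0.067, 0.234], [0.352, -0.103, 0.057, 0.236], [0.363, -0.155, 0.088, 0.238], [0.354, -0.133, 0.13, 0.24], [0.347, -0.104, 0.037, 0.242], [0.345, -0.104, 0.067, 0.243], [0.344, -0.105, 0.108, 0.244]]
[ 0.15257178 -0.17823189  0.02501389] [ 0.36449451 -0.08259015  0.1320388 ]
[[-0.     0.961  0.278  0.077]
 [ 1.     0.     0.     0.001]
 [ 0.     0.278 -0.961 -0.15 ]
 [ 0.     0.     0.     1.   ]] [[272.   0. 258.]
 [  0. 272. 190.]
 [  0.   0.   1.]] [-0.0069548  0.         0.         0.         0.       ]
[ 0.55443282 -0.24884868  0.        ]
d [ 0.0001  0.0001 -0.0672] v [0. 0. 0.] rows 2 per row [ 0.      0.0001 -0.0336] [0. 0. 0.]
d [-0.5516 -0.7162  0.021 ] v [-0.0015 -0.0004 -0.3992] rows 21 per row [-0.0263 -0.0341  0.001 ] [-0.0001 -0.     -0.019 ]
```

Call:
arm_command --commands '[[[0,0,-0.034],[0,0,-0.133]],[[0,0,-0.034],[0,0,-0.133]],[[-0.0115,-0.0437,0.001],[0,0,-0.133]],[[-0.0115,-0.0437,0.001],[0,0,0]],[[-0.0115,-0.0437,0.001],[0,0,0]],[[-0.0115,-0.0437,0.001],[0,0,0]],[[-0.0115,-0.0437,0.001],[0,0,0]],[[-0.0115,-0.0437,0.001],[0,0,0]],[[-0.0115,-0.0437,0.001],[0,0,0]],[[-0.0115,-0.0437,0.001],[0,0,0]]]' --fingers 60 --newtons 40

```text
clock: 1.15
tcp_pos: [0.2911, 0.2393, 0.2934]
eef_rot: [3.142, 0.0, -3.014]
force: [1.1, 0.3, 0.6]
width: 0.598
gripper_force: 0.0
```

Call:
arm_command --commands '[[[-0.0115,-0.0437,0.001],[0,0,0]],[[-0.0115,-0.0437,0.001],[0,0,0]],[[-0.0115,-0.0437,0.001],[0,0,0]],[[-0.0115,-0.0437,0.001],[0,0,0]],[[-0.0115,-0.0437,0.001],[0,0,0]],[[-0.0115,-0.0437,0.001],[0,0,0]],[[-0.0115,-0.0437,0.001],[0,0,0]],[[-0.0115,-0.0437,0.001],[0,0,0]],[[-0.0115,-0.0437,0.001],[0,0,0]],[[-0.0115,-0.0437,0.001],[0,0,0]]]'

```text
clock: 2.15
tcp_pos: [0.4607, -0.1799, 0.2834]
eef_rot: [3.141, 0.0, -3.015]
force: [1.2, 0.1, -0.1]
width: 0.601
gripper_force: 0.0
```

Call:
arm_command --commands '[[[-0.0115,-0.0437,0.001],[0,0,0]],[[-0.0115,-0.0437,0.001],[0,0,0]],[[0,0,0],[0,0,0]],[[0,0,0],[0,0,0]]]'

```text
clock: 2.55
tcp_pos: [0.4943, -0.2623, 0.2801]
eef_rot: [3.139, -0.002, -3.016]
force: [1.0, 0.7, -0.3]
width: 0.6
gripper_force: 0.0
```

Run:
```python
from h import *
s=observe(); print(s['clock'],s['tcp_pos'],s['eef_rot'],s['q'].round(3),s['force'])
c=cam('wrist'); np.save('w1.npy',c,allow_pickle=True); save(c,'w1.png',f=1.5)
uu,vv=np.meshgrid(np.arange(512),np.arange(384)); P=bydepth(c,np.c_[uu.ravel(),vv.ravel()]).reshape(384,512,3)
ok=(c['depth']>0); q=inC(P); z=P[...,2]
m=ok&(z>.095)&(z<.151)&(q[...,0]<-.125)&(q[...,0]>-.175)&(abs(q[...,1]+.065)<.03)
print('handle pts',m.sum(),np.median(q[m],axis=0),q[m].min(0),q[m].max(0)); 
b=m&(z<.135)&(q[...,0]<-.14); print('bar',b.sum(),q[b].mean(0),q[b].min(0),q[b].max(0))
m=ok&(abs(q[...,0]+.113)<.012)&(abs(q[...,1])<.085)&(z>.03)&(z<.13); a=np.polyfit(q[m][:,1],q[m][:,0],1); print('face',m.sum(),a)
m=ok&(abs(z-.01)<.004)&(q[...,0]<-.12)&(q[...,0]>-.19)&(abs(q[...,1])<.12); print('landing',m.sum(),q[m].min(0),q[m].max(0),np.median(z[m]))
hsv=cv2.cvtColor(c['color'],cv2.COLOR_RGB2HSV)
```

```text
2.55 [ 0.49427453 -0.26233574  0.28010063] [ 3.13944995e+00 -2.26276562e-03 -3.01592674e+00] [-5.490e-01 -1.000e-03  1.243e+00  0.000e+00  1.903e+00 -2.245e+00] [ 1.03314186  0.67216117 -0.29372272]
handle pts 226 [-0.15286645 -0.06585853] [-0.155065   -0.06985808] [-0.12527499 -0.06036456]
bar 100 [-0.15335891 -0.06551248] [-0.15481664 -0.06978959] [-0.15072685 -0.06048679]
face 2554 [-0.0050034  -0.11378273]
landing 3447 [-0.16698465 -0.10452902] [-0.1200151   0.10424482] 0.009235579433096885
```

View pics/w1.png

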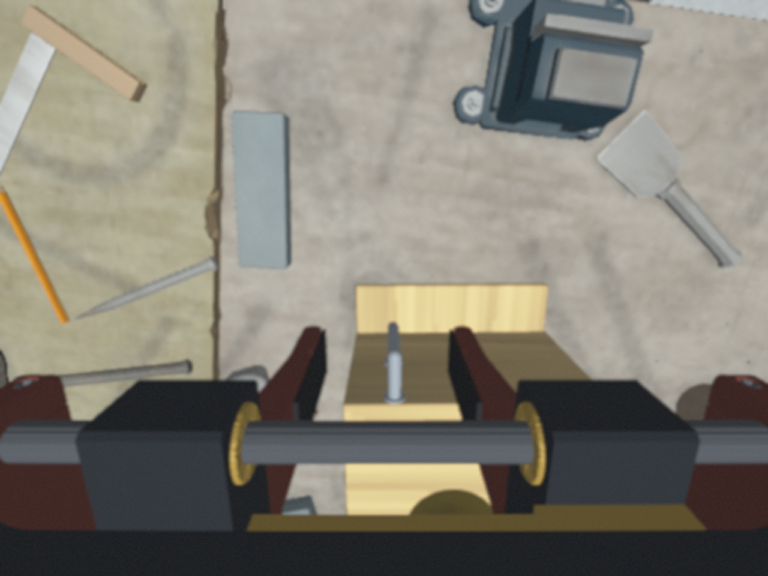

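Call:
arm_command --commands '[[[-0.0307,0.0026,0],[0,0,0]],[[-0.0306,0.0026,0],[0,0,0]],[[0,0,0.041],[0,0,0]],[[0,0,0.041],[0,0,0]],[[0,0,0.041],[0,0,0]],[[0,0,0.042],[0,0,0]],[[0,0,0],[0,0,0]],[[0,0,0],[0,0,0]]]'

```text
clock: 3.4
tcp_pos: [0.5544, -0.2477, 0.118]
eef_rot: [-3.142, 0.0, -3.013]
force: [-0.1, 0.4, 0.7]
width: 0.596
gripper_force: 0.0
```

Call:
arm_command --commands '[[[0,0,0],[0,0,0]],[[0,0,0],[0,0,0]],[[0,0,0],[0,0,0]],[[0,0,0],[0,0,0]],[[0,0,0],[0,0,0]],[[0,0,0],[0,0,0]]]' --fingers 0 --newtons 45

```text
clock: 4.0
tcp_pos: [0.5546, -0.2492, 0.1168]
eef_rot: [-3.141, 0.0, -3.015]
force: [-0.5, 1.7, 1.9]
width: 0.106
gripper_force: 45.0
```

Run:
```python
from h import *
s=observe(); print(s['force'],inC(s['tcp_pos']))
c=np.load('w1.npy',allow_pickle=True).item()
hsv=cv2.cvtColor(c['color'],cv2.COLOR_RGB2HSV); m=np.zeros((384,512),np.uint8)
m[65:187,145:205]=1; m&=((hsv[...,0]>80)&(hsv[...,0]<125)&(hsv[...,1]>18)).astype(np.uint8)
m=cv2.morphologyEx(m,cv2.MORPH_OPEN,np.ones((3,3)))
cnt=max(cv2.findContours(m,0,1)[0],key=cv2.contourArea).reshape(-1,2)
q=onz(c,cnt,.025)[:,:2].astype(np.float32)*1000; print('stone',cv2.minAreaRect(q),cv2.boxPoints(cv2.minAreaRect(q)).round(1).tolist())
print(cv2.minAreaRect(cnt))
```

```text
[-0.50598545  1.70149908  1.91918133] [-0.14883324 -0.06537171]
stone ((456.8436279296875, -388.1547546386719), (144.7758331298828, 49.675350189208984), 4.47868013381958) [[382.70001220703125, -369.0], [386.6000061035156, -418.6000061035156], [531.0, -407.29998779296875], [527.0999755859375, -357.70001220703125]]
((174.23594665527344, 125.97752380371094), (102.60121154785156, 35.23053741455078), 88.9583740234375)
```

Call:
arm_command --commands '[[[0.0017,0.0006,0],[0,0,0.01]],[[0.0017,0.0006,0],[0,0,0.01]],[[0.0017,0.0006,0],[0,0,0.01]],[[0.0017,0.0006,0],[0,0,0.01]],[[0.0034,0.0011,0],[0,0,0.02]],[[0.0034,0.0011,0],[0,0,0.02]],[[0.0034,0.0011,0],[0,0,0.02]],[[0,0,0],[0,0,0]]]'

```text
clock: 4.8
tcp_pos: [0.5373, -0.2464, 0.1171]
eef_rot: [-3.138, 0.001, -3.117]
force: [-0.9, -6.1, -0.1]
width: 0.108
gripper_force: 45.1
```

Run:
```python
from h import *
s=observe(); print(s['force'],s['eef_rot'],inC(s['tcp_pos']),s['width'])
# door face angle from wrist
c=cam('wrist'); uu,vv=np.meshgrid(np.arange(512),np.arange(384)); P=bydepth(c,np.c_[uu.ravel(),vv.ravel()]).reshape(384,512,3)
q=inC(P); z=P[...,2]; m=(c['depth']>0)&(z>.03)&(z<.1)&(abs(q[...,0]+.118)<.03)&(abs(q[...,1])<.09)
print(m.sum()); 
if m.sum()>50: print(np.polyfit(q[m][:,1],q[m][:,0],1))
```

```text
[-0.85725473 -6.05338036 -0.06937318] [-3.13817616e+00  1.30946551e-03 -3.11692460e+00] [-0.16570217 -0.06039177] 0.10794528797662209
4994
[ 0.07287535 -0.12185045]
```

Call:
arm_command --commands '[[[0.0102,0.0032,0],[0,0,0.06]],[[0.0102,0.0034,0],[0,0,0.06]],[[0.0102,0.0035,0],[0,0,0.06]],[[0.0102,0.0035,0],[0,0,0.06]],[[0.0102,0.0035,0],[0,0,0.06]],[[0.0102,0.0035,0],[0,0,0.06]],[[0.0102,0.0035,0],[0,0,0.06]],[[0.0102,0.0035,0],[0,0,0.06]],[[0.0102,0.0035,0],[0,0,0.06]],[[0.0102,0.0035,0],[0,0,0.06]]]'

```text
clock: 5.85
tcp_pos: [0.447, -0.1887, 0.117]
eef_rot: [-3.139, 0.001, 2.564]
force: [-3.0, -4.5, 0.7]
width: 0.106
gripper_force: 45.1
```

```bash
cat >> h.py <<'E'
def door():
    s=observe(); p=inC(s['tcp_pos'])-[-.095,.107]; th=np.arctan2(p[0],p[1])-np.arctan2(-.054,-.172)
    f=inC(O+s['force'][:2]); u=p/np.hypot(*p)
    print('clock',s['clock'],'theta',(th+np.pi)%(2*np.pi)-np.pi,'r',np.hypot(*p),'radialF',f@u,'tang(open+)F',f@[u[1],-u[0]],'force',s['force'].round(1),'yaw',s['eef_rot'][2],'w',s['width'])
E
python3 -c "
from h import *
door();print(observe()['q'])"
```

```text
clock 5.85 theta 0.6936043995567296 r 0.18202331489648943 radialF 5.214807860392416 tang(open+)F -1.5344457211313307 force [-3.  -4.5  0.7] yaw 2.564153274296534 w 0.10602222551356541
[-0.46732322 -0.2145464   1.73004017 -0.00313088  1.62498028 -1.46084931]
```

Call:
arm_command --commands '[[[0.0102,0.0032,0],[0,0,0.06]],[[0.0102,0.0033,0],[0,0,0.06]],[[0.0102,0.0035,0],[0,0,0.06]],[[0.0102,0.0035,0],[0,0,0.06]],[[0.0102,0.0035,0],[0,0,0.06]],[[0.0102,0.0035,0],[0,0,0.06]],[[0.0102,0.0035,0],[0,0,0.06]],[[0.0102,0.0035,0],[0,0,0.06]],[[0.0102,0.0035,0],[0,0,0.06]],[[0.0102,0.0035,0],[0,0,0.06]]]'

```text
clock: 6.85
tcp_pos: [0.4051, -0.0903, 0.117]
eef_rot: [-3.138, 0.001, 1.965]
force: [-5.9, -1.9, 4.0]
width: 0.105
gripper_force: 45.1
```

Call:
arm_command --commands '[[[0.0102,0.0035,0],[0,0,0.06]],[[0.0102,0.0035,0],[0,0,0.06]],[[0.0102,0.0035,0],[0,0,0.06]],[[0.0102,0.0035,0],[0,0,0.06]],[[0.0085,0.0029,0],[0,0,0.05]],[[0,0,0],[0,0,0]],[[0,0,0],[0,0,0]]]'

```text
clock: 7.55
tcp_pos: [0.4073, -0.0374, 0.117]
eef_rot: [-3.138, -0.001, 1.679]
force: [-9.8, 1.0, 5.5]
width: 0.111
gripper_force: 45.0
```

```bash
python3 -c "
from h import *
door();s=observe();print(s['q'],s['tcp_pos'],s['eef_rot'])"
```

```text
clock 7.55 theta 1.5813286857104139 r 0.18211468798462546 radialF 9.83712921969332 tang(open+)F -0.8843558367046257 force [-9.8  1.   5.5] yaw 1.679017862576356 w 0.11053283923351698
[-1.74367874e-01 -4.33496731e-01  1.90314547e+00 -5.25838950e-04
  1.67581451e+00 -2.82644634e-01] [ 0.40729796 -0.03740446  0.11698393] [-3.13772974e+00 -5.77095273e-04  1.67901786e+00]
```

Call:
arm_command --commands '[[[0,0,0],[0,0,0]],[[0,0,0],[0,0,0]],[[0,0,0],[0,0,0]],[[0,0,-0.034],[0,0,0]],[[0,0,-0.034],[0,0,0]],[[0,0,-0.034],[0,0,-0.14]],[[0,0,-0.034],[0,0,-0.14]],[[0,0,0],[0,0,-0.14]],[[0,0,0],[0,0,-0.14]],[[0,0,0],[0,0,-0.14]]]' --fingers 60

```text
clock: 8.55
tcp_pos: [0.4092, -0.0379, 0.2529]
eef_rot: [3.141, 0.001, 2.384]
force: [0.1, 0.3, -0.2]
width: 0.601
gripper_force: 0.0
```

Call:
arm_command --commands '[[[0,0,0],[0,0,-0.14]],[[0,0,0],[0,0,-0.14]],[[0,0,0],[0,0,-0.14]],[[0,0,0],[0,0,-0.14]],[[0,0,0],[0,0,-0.14]],[[0,0,0],[0,0,-0.14]],[[-0.0014,-0.0442,0],[0,0,0]],[[-0.0014,-0.0442,0],[0,0,0]],[[-0.0014,-0.0442,0],[0,0,0]],[[-0.0014,-0.0442,0],[0,0,0]]]' --fingers 95

```text
clock: 9.55
tcp_pos: [0.4282, -0.2154, 0.2526]
eef_rot: [-3.141, 0.001, -3.064]
force: [0.8, 0.4, 0.3]
width: 0.95
gripper_force: 0.0
```

Call:
arm_command --commands '[[[-0.0014,-0.0442,0],[0,0,0]],[[-0.0014,-0.0442,0],[0,0,0]],[[-0.0014,-0.0442,0],[0,0,0]],[[-0.0014,-0.0442,0],[0,0,0]],[[0,0,0],[0,0,0]],[[0,0,0],[0,0,0]]]'

```text
clock: 10.15
tcp_pos: [0.4471, -0.3901, 0.2513]
eef_rot: [3.139, -0.001, -3.066]
force: [-0.3, 0.1, -0.1]
width: 0.949
gripper_force: 0.0
```

Run:
```python
from h import *
s=observe(); print(s['q'])
to([.446,-.389,.10],[np.pi,0,3.22])
# door check from scene camera & stone check w/ top
c=cam('top'); uu,vv=np.meshgrid(np.arange(512),np.arange(384)); P=bydepth(c,np.c_[uu.ravel(),vv.ravel()]).reshape(384,512,3)
z=P[...,2]; q=inC(P); m=(c['depth']>0)&(abs(z-.152)<.008)&(q[...,0]<-.13)&(q[...,0]>-.32)&(q[...,1]>.02)&(q[...,1]<.2)
print('door top',m.sum()); 
if m.sum()>20: print(q[m].min(0),q[m].max(0),np.polyfit(q[m][:,0],q[m][:,1],1),np.median(z[m]))
save(c,'t2.png',f=1.5)
```

```text
[-7.74875448e-01  7.97119348e-02  1.21140519e+00  3.97318377e-04
  1.85294450e+00 -2.42115244e+00]
d [0.0009 0.0008 0.1513] v [ 0.0021 -0.0013 -0.0028] rows 4 per row [0.0002 0.0002 0.0378] [ 0.0005 -0.0003 -0.0007]
door top 0
```

View pics/t2.png

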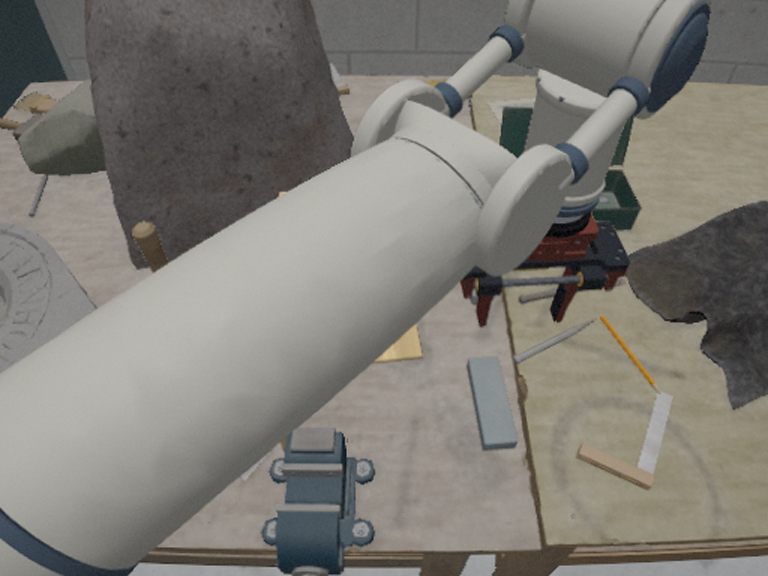

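Call:
arm_command --commands '[[[0,0,0.045],[0,0,0]],[[0,0,0.045],[0,0,0]],[[0,0,0.045],[0,0,0]],[[0,0,0.045],[0,0,0]],[[0,0,0.04],[0,0,0]],[[0,0,0.016],[0,0,0]],[[0,0,0],[0,0,0]],[[0,0,0],[0,0,0]]]'

```text
clock: 11.0
tcp_pos: [0.4485, -0.3898, 0.0193]
eef_rot: [-3.139, 0.002, -3.064]
force: [0.3, -0.8, 0.4]
width: 0.949
gripper_force: 0.0
```

Call:
arm_command --commands '[[[0,0,0],[0,0,0]],[[0,0,0],[0,0,0]],[[0,0,0],[0,0,0]],[[0,0,0],[0,0,0]],[[0,0,0],[0,0,0]],[[0,0,0],[0,0,0]]]' --fingers 30 --newtons 40

```text
clock: 11.6
tcp_pos: [0.4476, -0.3904, 0.0174]
eef_rot: [-3.14, 0.001, -3.065]
force: [0.0, -2.8, 3.2]
width: 0.566
gripper_force: 40.0
```

Call:
arm_command --commands '[[[0,0,-0.015],[0,0,0]],[[0,0,-0.03],[0,0,0]],[[0,0,-0.03],[0,0,0]],[[0,0,-0.025],[0,0,0]],[[0,0,0],[0,0,0]],[[0,0,0],[0,0,0]]]'

```text
clock: 12.2
tcp_pos: [0.4473, -0.3891, 0.116]
eef_rot: [3.141, -0.0, -3.064]
force: [-0.0, 0.0, -5.4]
width: 0.565
gripper_force: 40.0
```

Run:
```python
from h import *
s=observe(); print(s['tcp_pos'],s['eef_rot'],s['force'],s['width'],s['q'])
c=cam('scene'); np.save('s3.npy',c,allow_pickle=True); save(c,'s3.png',f=1.5)
```

```text
[ 0.447264   -0.38913324  0.11602971] [ 3.14077859e+00 -3.75014250e-04 -3.06421386e+00] [-0.0294706   0.00611705 -5.39863048] 0.565276297803005 [-7.73535677e-01  8.11212769e-02  1.44916375e+00  2.54962943e-04
  1.61216695e+00 -2.42170021e+00]
```

View pics/s3.png

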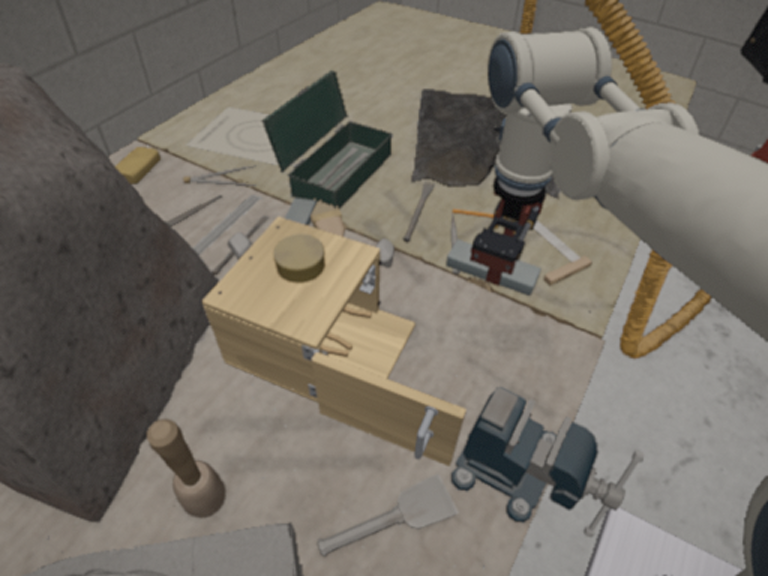

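Run:
```python
from h import *
p=C(-.20,-.043,.075); print(p); to(p,[np.pi,0,np.pi+.128])
a=(p,np.array([np.pi,0,np.pi+.128])); to(C(-.2,-.043,.029),s=a); to(C(-.145,-.043,.029),s=a)
# cleat/bay check from scene: bay floor features with depth
c=np.load('s3.npy',allow_pickle=True).item(); uu,vv=np.meshgrid(np.arange(512),np.arange(384)); P=bydepth(c,np.c_[uu.ravel(),vv.ravel()]).reshape(384,512,3); q=inC(P); z=P[...,2]
m=(c['depth']>0)&(q[...,1]>.08)&(q[...,1]<.13)&(q[...,0]<-.15)&(q[...,0]>-.31)&(z>.148)&(z<.165)
print('doortop',m.sum(),np.polyfit(q[m][:,0],q[m][:,1],1),q[m].min(0),q[m].max(0),np.median(z[m]))
m=(c['depth']>0)&(z>.014)&(z<.024)&(q[...,0]<-.05)&(q[...,0]>-.1)&(q[...,1]>-.1)&(q[...,1]<.09); k=np.histogram(q[m][:,1],bins=np.arange(-.1,.09,.005)); print(np.c_[k[1][:-1],k[0]][k[0]>0].tolist(),q[m][:,0].min())
```

```text
[ 0.50105707 -0.23348547  0.075     ]
d [-0.0662  0.1505  0.0399] v [ 0.0026 -0.0019 -0.0506] rows 4 per row [-0.0165  0.0376  0.01  ] [ 0.0007 -0.0005 -0.0127]
d [ 0.    -0.     0.046] v [0. 0. 0.] rows 2 per row [ 0.    -0.     0.023] [0. 0. 0.]
d [-0.055  -0.0001  0.046 ] v [0. 0. 0.] rows 2 per row [-0.0275 -0.      0.023 ] [0. 0. 0.]
doortop 768 [0.00570029 0.12019808] [-0.30884171  0.10845244] [-0.15023895  0.12980775] 0.1567353697071842
[[-0.1, 2.0], [-0.095, 37.0], [-0.08499999999999999, 11.0], [-0.07999999999999999, 22.0], [-0.07499999999999998, 20.0], [-0.06999999999999998, 2.0], [-0.04999999999999996, 2.0], [-0.02499999999999994, 1.0], [-0.01499999999999993, 11.0], [-0.009999999999999926, 30.0], [-0.004999999999999921, 17.0], [8.326672684688674e-17, 1.0], [0.005000000000000088, 5.0], [0.010000000000000092, 27.0], [0.015000000000000097, 29.0], [0.0200000000000001, 3.0], [0.025000000000000105, 7.0], [0.03000000000000011, 1.0]] -0.09571367655009391
```

Call:
arm_command --commands '[[[-0.0132,0.0301,0],[0,0,0]],[[-0.0132,0.0301,0],[0,0,0]],[[-0.0132,0.0301,0.01],[0,0,0]],[[-0.0132,0.0301,0.015],[0,0,0]],[[-0.0134,0.0301,0.015],[0,0,0]],[[0,0,0],[0,0,-0.0506]],[[0,0,0],[0,0,0]],[[0,0,0],[0,0,0]]]'

```text
clock: 13.05
tcp_pos: [0.5011, -0.2342, 0.0752]
eef_rot: [3.14, -0.002, -3.015]
force: [-0.0, 0.1, -3.7]
width: 0.568
gripper_force: 40.0
```

Run:
```python
from h import *
s=observe(); print(inC(s['tcp_pos']),s['tcp_pos'],s['eef_rot'],s['force'])
to(C(-.2,-.043,.030),[np.pi,0,np.pi+.128])
c=cam('wrist'); np.save('w4.npy',c,allow_pickle=True); save(c,'w4.png',f=1.5)
```

```text
[-0.20008759 -0.04371445] [ 0.50106067 -0.23420526  0.07517075] [ 3.14035571e+00 -2.13385003e-03 -3.01507150e+00] [-0.01756052  0.14953956 -3.72269918]
d [-0.0002  0.0007  0.0452] v [ 0.0012 -0.0021 -0.0015] rows 2 per row [-0.0001  0.0003  0.0226] [ 0.0006 -0.0011 -0.0007]
```

View pics/w4.png

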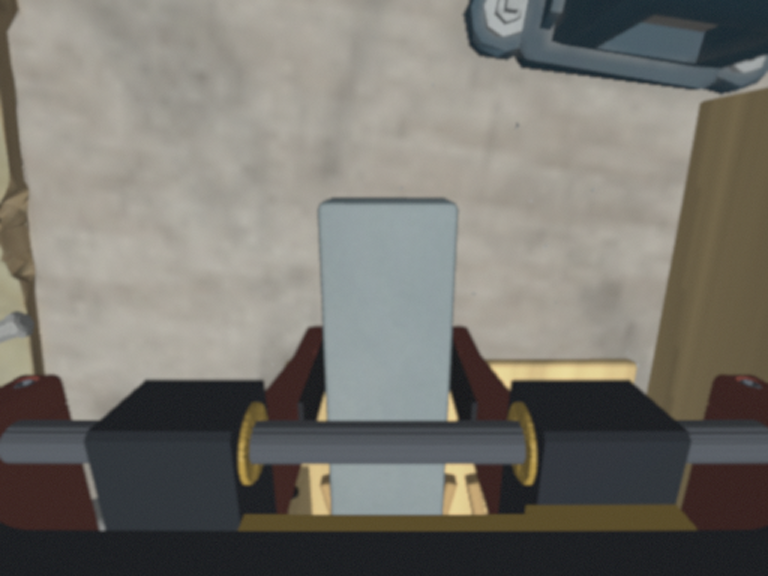

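Call:
arm_command --commands '[[[0,0.0007,0.02],[0,0,0]],[[0,0,0.015],[0,0,0]],[[0,0,0.01],[0,0,0]],[[0,0,0],[0,0,0]],[[-0.01,0,0],[0,0,0]],[[-0.01,0,0],[0,0,0]],[[-0.01,0,0],[0,0,0]],[[0,0,0],[0,0,0]]]'

```text
clock: 13.9
tcp_pos: [0.5334, -0.2296, 0.0324]
eef_rot: [-3.141, 0.002, -3.013]
force: [-0.5, -0.6, -3.9]
width: 0.56
gripper_force: 40.0
```

Call:
arm_command --commands '[[[-0.01,0,0],[0,0,0]],[[-0.01,0,0],[0,0,0]],[[-0.005,0,0],[0,0,0]],[[0,0,0],[0,0,0]]]'

```text
clock: 14.3
tcp_pos: [0.557, -0.2264, 0.0315]
eef_rot: [3.142, 0.0, -3.013]
force: [0.2, -0.1, -3.6]
width: 0.567
gripper_force: 40.0
```

Call:
arm_command --commands '[[[0,0,0.002],[0,0,0]],[[0,0,0.0015],[0,0,0]],[[0,0,0],[0,0,0]],[[0,0,0],[0,0,0]]]'

```text
clock: 14.7
tcp_pos: [0.556, -0.2267, 0.0281]
eef_rot: [3.142, -0.0, -3.014]
force: [-0.4, 0.3, -3.8]
width: 0.565
gripper_force: 40.0
```

Run:
```python
from h import *
s=observe(); print(inC(s['tcp_pos']),s['tcp_pos'],s['eef_rot'],s['force'])
```

```text
[-0.14465417 -0.04324906] [ 0.5559887  -0.22672248  0.02807668] [ 3.14150527e+00 -1.83261147e-04 -3.01404939e+00] [-0.43295245  0.27415225 -3.79667198]
```

Call:
arm_command --commands '[[[0,0,0.001],[0,0,0]],[[0,0,0],[0,0,0]],[[0,0,0],[0,0,0]]]'

```text
clock: 15.0
tcp_pos: [0.5563, -0.2268, 0.0274]
eef_rot: [-3.141, 0.0, -3.014]
force: [-0.6, 0.1, -1.9]
width: 0.565
gripper_force: 40.0
```

Call:
arm_command --commands '[[[0,0,0],[0,0,0]],[[0,0,0],[0,0,0]],[[0,0,0],[0,0,0]],[[0,0,-0.015],[0,0,0]],[[0,0,-0.04],[0,0,0]],[[0,0,-0.04],[0,0,0]],[[0.045,0,0],[0,0,0]],[[0.045,0,0],[0,-0.1,0]],[[0,0,0],[0,-0.12,0]],[[0,0,0],[0,-0.12,0]]]' --fingers 80

```text
clock: 16.0
tcp_pos: [0.467, -0.2385, 0.1246]
eef_rot: [-3.138, 0.347, -3.013]
force: [0.1, -0.0, 0.7]
width: 0.803
gripper_force: 0.0
```

Call:
arm_command --commands '[[[0,0,0],[0,-0.12,0]],[[0,0,0],[0,-0.12,0]],[[0,0,0],[0,-0.12,0]],[[0,0,0],[0,0,0]],[[0,0,0],[0,0,0]]]' --fingers 0 --newtons 20

```text
clock: 16.5
tcp_pos: [0.4728, -0.2289, 0.1287]
eef_rot: [-3.138, 0.686, -3.027]
force: [-0.1, 0.0, 0.7]
width: 0.385
gripper_force: 0.0
```

Run:
```python
from h import *
s=observe(); print(inC(s['tcp_pos']),s['tcp_pos'],s['eef_rot'],s['force'],s['q'],s['width'])
Rm=R.from_euler('xyz',s['eef_rot']).as_matrix(); print('tool z',Rm[:,2],'x',Rm[:,0])
B=(R.from_euler('z',np.pi+.128)*R.from_euler('x',np.pi)*R.from_rotvec([0,-.7,0])).as_euler('xyz'); to(C(-.235,-.043,.030),B)
c=cam('wrist'); np.save('w5.npy',c,allow_pickle=True)
hsv=cv2.cvtColor(c['color'],cv2.COLOR_RGB2HSV); m=((hsv[...,0]>80)&(hsv[...,0]<125)&(hsv[...,1]>15)&(hsv[...,2]>90)).astype(np.uint8)
uu,vv=np.meshgrid(np.arange(512),np.arange(384)); P=bydepth(c,np.c_[uu.ravel(),vv.ravel()]).reshape(384,512,3); q=inC(P); z=P[...,2]
m=(c['depth']>0)&(abs(z-.035)<.005)&(abs(q[...,1]+.043)<.04)&(q[...,0]<-.1)&(q[...,0]>-.25)
print('stone top',m.sum(),q[m].min(0),q[m].max(0),np.percentile(q[m],[2,98],axis=0))
```

```text
[-0.22741177 -0.03487044] [ 0.47283638 -0.22889333  0.12871506] [-3.1379338  0.686337  -3.0270012] [-0.12304235  0.03962151  0.69827503] [-0.86478871 -0.56878482  2.11062475  0.58946509  1.23045935 -2.64456975] 0.3849464417655031
tool z [ 0.62996586  0.06882334 -0.77356729] x [-0.76849906 -0.08845092 -0.63370784]
d [ 0.0683 -0.008   0.0716] v [-0.0122 -0.0137 -0.0103] rows 3 per row [ 0.0228 -0.0027  0.0239] [-0.0041 -0.0046 -0.0034]
stone top 3294 [-0.21120387 -0.0681432 ] [-0.10002706 -0.01784535] [[-0.20965431 -0.06650517]
 [-0.10386024 -0.01918721]]
```

Call:
arm_command --commands '[[[0,0,0],[0,0,0.143]],[[0,0,0],[0,0,0.143]],[[0,0,0],[0,0,0.143]],[[0,0,0],[0,0,0.143]],[[0,0,0],[0,0,0.143]],[[0,0,0],[0,0,0.143]],[[0,0,0],[0,0,0.143]],[[0,0,0],[0,0,0.143]],[[0,0,0],[0,0,0.143]],[[0,0,0],[0,0,0.143]]]'

```text
clock: 17.55
tcp_pos: [0.474, -0.2286, 0.129]
eef_rot: [2.46, 0.087, 1.789]
force: [-0.3, 0.0, 0.8]
width: 0.002
gripper_force: 0.0
```

Call:
arm_command --commands '[[[0,0,0],[0,0,0.143]],[[0,0,0],[0,0,0.143]],[[0,0,0],[0,0,0.143]],[[0,0,0],[0,0,0.143]],[[0,0,0],[0,0,0.143]],[[0,0,0],[0,0,0.143]],[[0,0,0],[0,0,0.143]],[[0,0,0],[0,0,0.143]],[[0,0,0],[0,0,0.143]],[[0,0,0],[0,0,0.143]]]'

```text
clock: 18.55
tcp_pos: [0.474, -0.2286, 0.129]
eef_rot: [2.92, -0.655, 0.466]
force: [0.0, 0.4, 1.4]
width: 0.008
gripper_force: 0.0
```

Call:
arm_command --commands '[[[0,0,0],[0,0,0.143]],[[0,0,0],[0,0,0.143]],[[0,0,0],[0,0,0]],[[0,0,0],[0,0,0]]]'

```text
clock: 18.95
tcp_pos: [0.4737, -0.2285, 0.1284]
eef_rot: [3.141, -0.687, 0.113]
force: [-0.2, -0.5, 0.3]
width: 0.006
gripper_force: 0.0
```

Run:
```python
from h import *
s=observe(); print(inC(s['tcp_pos']),s['tcp_pos'],s['eef_rot'],s['force'],s['q'],s['width'])
B=(R.from_euler('z',.128)*R.from_euler('x',np.pi)*R.from_rotvec([0,.7,0])).as_euler('xyz'); print(B); 
to(C(-.235,-.043,s['tcp_pos'][2]),B); to(C(-.235,-.043,.030),s=(C(-.235,-.043,s['tcp_pos'][2]),B))
to(C(-.215,-.043,.030),s=(C(-.235,-.043,.03),B))
```

```text
[-0.22647261 -0.03456445] [ 0.47372922 -0.22847085  0.12839352] [ 3.14073531 -0.68709561  0.11298612] [-0.17808834 -0.49542937  0.29936223] [-0.86353727 -0.56611902  2.10977087  0.59102685  1.22946473  0.49776135] 0.0061499953069503776
[ 3.14159265 -0.7         0.128     ]
d [-0.0065  0.0086 -0.0053] v [ 0.0105  0.0129 -0.0115] rows 1 per row [-0.0065  0.0086 -0.0053] [ 0.0105  0.0129 -0.0115]
d [-0.0634 -0.      0.0753] v [0. 0. 0.] rows 3 per row [-0.0211 -0.      0.0251] [0. 0. 0.]
d [0.0153 0.     0.0129] v [0. 0. 0.] rows 1 per row [0.0153 0.     0.0129] [0. 0. 0.]
```

Call:
arm_command --commands '[[[-0.0065,0.0086,-0.0053],[0.0105,0.0129,-0.0115]],[[-0.021,0,0.025],[0,0,0]],[[-0.021,0,0.025],[0,0,0]],[[-0.0214,0,0.0253],[0,0,0]],[[0,0,0],[0,0,0]],[[0,0,0],[0,0,0]]]'

```text
clock: 19.55
tcp_pos: [0.4686, -0.2385, 0.0315]
eef_rot: [-3.141, -0.707, 0.122]
force: [22.4, 1.2, -3.4]
width: 0.002
gripper_force: 0.0
```

Run:
```python
from h import *
s=observe(); print(inC(s['tcp_pos']),s['tcp_pos'],s['eef_rot'],s['force'],s['q'],s['width'])
B=[np.pi,-.7,.128]
to(C(-.235,-.043,.030),B); to(C(-.102,-.043,.030),B)
```

```text
[-0.23285512 -0.04382433] [ 0.46857096 -0.23846455  0.0314513 ] [-3.14102353 -0.70687737  0.12238081] [22.36420182  1.20190615 -3.44081495] [-0.90771578 -0.46246379  2.22571496  0.68458239  1.07800097  0.29952047] 0.0019122025109222967
d [-0.0026 -0.0008 -0.0003] v [ 0.0031 -0.0069 -0.0043] rows 1 per row [-0.0026 -0.0008 -0.0003] [ 0.0031 -0.0069 -0.0043]
d [ 0.0986 -0.0014  0.0861] v [ 0.0031 -0.0069 -0.0043] rows 3 per row [ 0.0329 -0.0005  0.0287] [ 0.001  -0.0023 -0.0014]
```

Call:
arm_command --commands '[[[0.021,0,-0.025],[0,0,0]],[[0,0,0],[0,0,0]]]'

```text
clock: 19.75
tcp_pos: [0.4676, -0.2392, 0.0666]
eef_rot: [3.136, -0.705, 0.13]
force: [-0.3, -1.3, 1.1]
width: 0.003
gripper_force: 0.0
```

Run:
```python
from h import *
s=observe(); print(inC(s['tcp_pos']),s['tcp_pos'],s['eef_rot'],s['force'],s['wrist_torque'])
c=cam('scene'); np.save('s6.npy',c,allow_pickle=True); save(c,'s6.png',crop=(190,100,512,384),f=2.1)
```

```text
[-0.23394035 -0.04444123] [ 0.46757261 -0.23921394  0.06664759] [ 3.13601839 -0.70452845  0.12991027] [-0.27473636 -1.34636706  1.12424741] [-0.01378178  0.38513003 -0.02331046]
```

View pics/s6.png

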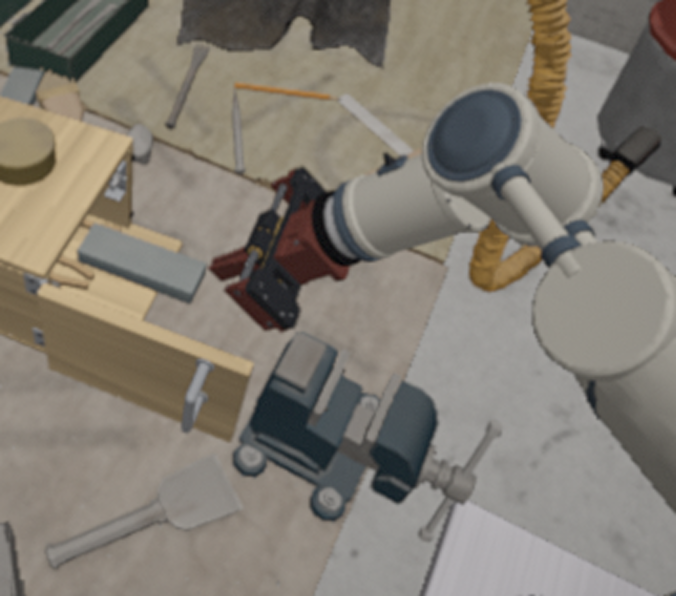

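Call:
arm_command --commands '[[[0,-0.0014,0],[0,-0.125,0]],[[0,0,0],[0,-0.125,0]],[[0,0,0],[0,0,0]],[[-0.0075,0,0.0156],[0,0,0]],[[0,0,0],[0,0,0]]]'

```text
clock: 20.3
tcp_pos: [0.464, -0.2345, 0.0403]
eef_rot: [-3.133, -0.448, 0.122]
force: [-0.4, -0.2, -0.1]
width: 0.006
gripper_force: 0.0
```

Call:
arm_command --commands '[[[-0.0075,0,0.0156],[0,0,0]],[[0,0,0],[0,0,0]],[[0,0,0],[0,0,0]]]'

```text
clock: 20.6
tcp_pos: [0.4649, -0.2359, 0.0265]
eef_rot: [-3.136, -0.45, 0.121]
force: [-0.5, 0.5, 0.0]
width: 0.006
gripper_force: 0.0
```

Run:
```python
from h import *
s=observe(); print(inC(s['tcp_pos']),s['tcp_pos'],s['eef_rot'],s['force'],s['q'],s['width'])
to(C(-.215,-.043,.032),[np.pi,-.45,.128]); to(C(-.15,-.043,.032),[np.pi,-.45,.128])
```

```text
[-0.23613775 -0.04078691] [ 0.46493005 -0.23586737  0.02649821] [-3.1360551  -0.45046406  0.12069995] [-0.45160665  0.51861401  0.0233886 ] [-0.75867035 -0.36244102  2.07438834  0.37826904  1.16225105  0.58541309] 0.0063497489412379276
d [0.0214 0.0021 0.0042] v [-0.0024 -0.0005 -0.0066] rows 1 per row [0.0214 0.0021 0.0042] [-0.0024 -0.0005 -0.0066]
d [0.08   0.0019 0.0325] v [-0.0024 -0.0005 -0.0066] rows 2 per row [0.04   0.0009 0.0163] [-0.0012 -0.0002 -0.0033]
```

Call:
arm_command --commands '[[[0.0107,0.0011,0.0021],[-0.002,0,-0.006]],[[0.0107,0.001,0.0021],[0,0,0]],[[0.0072,0,0.0035],[0,0,0]],[[0.0072,0,0.0035],[0,0,0]],[[0.0072,0,0.0035],[0,0,0]]]'

```text
clock: 21.1
tcp_pos: [0.5116, -0.2326, 0.0333]
eef_rot: [3.14, -0.451, 0.129]
force: [-4.8, -0.3, 3.6]
width: 0.004
gripper_force: 2.2
```

Call:
arm_command --commands '[[[0.0072,0,0.0035],[0,0,0]],[[0.0072,0,0.0035],[0,0,0]],[[0.0072,0,0.0035],[0,0,0]],[[0.0072,0,0.0035],[0,0,0]]]'

```text
clock: 21.5
tcp_pos: [0.543, -0.2283, 0.0325]
eef_rot: [3.141, -0.451, 0.128]
force: [-4.9, -1.4, 4.5]
width: 0.009
gripper_force: 2.3
```

Run:
```python
from h import *
s=observe(); print(inC(s['tcp_pos']),s['tcp_pos'],s['eef_rot'],s['force'],s['q'],s['width'])
to(C(-.155,-.043,.032),[np.pi,-.45,.128])
c=cam('wrist');uu,vv=np.meshgrid(np.arange(512),np.arange(384)); P=bydepth(c,np.c_[uu.ravel(),vv.ravel()]).reshape(384,512,3); q=inC(P); z=P[...,2]
m=(c['depth']>0)&(abs(z-.035)<.005)&(abs(q[...,1]+.043)<.04)&(q[...,0]<-.05)&(q[...,0]>-.2)
print('stone top',m.sum(),np.percentile(q[m],[1,99],axis=0) if m.sum() else 0)
```

```text
[-0.15774904 -0.0431322 ] [ 0.54298449 -0.22826515  0.03247065] [ 3.14087591 -0.45054152  0.12810733] [-4.89566648 -1.36959755  4.53001087] [-0.62929294 -0.18699709  1.92080133  0.34278663  1.09415797  0.70348001] 0.008856788573060683
d [ 0.0023 -0.0001  0.0016] v [ 0.0007 -0.0005  0.0001] rows 1 per row [ 0.0023 -0.0001  0.0016] [ 0.0007 -0.0005  0.0001]
stone top 10881 [[-0.14670034 -0.06704867]
 [-0.05115937 -0.01871056]]
```

Call:
arm_command --commands '[[[0,0,0],[0,0.125,0]],[[0,0,0],[0,0.125,0]],[[0.0061,0,0.0052],[0,0,0]],[[0.0061,0,0.0052],[0,0,0]],[[0.0061,0,0.0052],[0,0,0]],[[0.0061,0,0.0052],[0,0,0]]]'

```text
clock: 22.15
tcp_pos: [0.5762, -0.2244, 0.0339]
eef_rot: [3.138, -0.701, 0.131]
force: [-1.8, -0.5, -0.3]
width: 0.004
gripper_force: 1.0
```

Run:
```python
from h import *
s=observe(); print(inC(s['tcp_pos']),s['tcp_pos'],s['eef_rot'],s['force'],s['q'],s['width'])
to(C(-.11,-.043,.031),[np.pi,-.7,.128])
```

```text
[-0.12427288 -0.04352074] [ 0.57624026 -0.22441051  0.03393173] [ 3.13831955 -0.70104983  0.13114723] [-1.80540333 -0.53588259 -0.28779876] [-0.68830273 -0.21906603  2.03281824  0.6361169   0.91027286  0.46080555] 0.004329246275521859
d [ 0.009  -0.0005  0.0114] v [ 0.0012 -0.0011  0.0024] rows 1 per row [ 0.009  -0.0005  0.0114] [ 0.0012 -0.0011  0.0024]
```

Call:
arm_command --commands '[[[0.004,0,0.005],[0,0,0]],[[0.004,0,0.005],[0,0,0]],[[0.0015,0,0.0013],[0,0,0]],[[0,0,0],[0,0,0]]]'

```text
clock: 22.55
tcp_pos: [0.5891, -0.2223, 0.0301]
eef_rot: [3.14, -0.701, 0.129]
force: [-0.2, 1.2, 0.4]
width: 0.005
gripper_force: 0.0
```

Call:
arm_command --commands '[[[0.0015,0,0.0013],[0,0,0]],[[0.0015,0,0.0013],[0,0,0]],[[0.0015,0,0.0013],[0,0,0]]]'

```text
clock: 22.85
tcp_pos: [0.5944, -0.2218, 0.0297]
eef_rot: [3.141, -0.7, 0.128]
force: [-5.0, 0.6, 2.4]
width: 0.009
gripper_force: 2.0
```

Run:
```python
from h import *
s=observe(); print(inC(s['tcp_pos']),s['tcp_pos'],s['eef_rot'],s['force'],s['width'])
```

```text
[-0.1059339  -0.04320719] [ 0.59439183 -0.22177669  0.02971304] [ 3.14067233 -0.70046022  0.12812589] [-4.98901938  0.60276398  2.42655603] 0.009088884008573356
```

Corner is at about x = -91 mm, so roughly 6 mm remain. I'll continue in small steps until I feel the stop.

Call:
arm_command --commands '[[[0.0015,0,0.0013],[0,0,0]],[[0.0012,0,0.001],[0,0,0]],[[0,0,0],[0,0,0]]]'

```text
clock: 23.15
tcp_pos: [0.5982, -0.2212, 0.0298]
eef_rot: [3.141, -0.701, 0.128]
force: [-1.9, -0.7, 2.2]
width: 0.004
gripper_force: 1.2
```

Call:
arm_command --commands '[[[0.0008,0,0.0006],[0,0,0]],[[0.0008,0,0.0006],[0,0,0]],[[0,0,0],[0,0,0]]]'

```text
clock: 23.45
tcp_pos: [0.5998, -0.221, 0.0297]
eef_rot: [3.141, -0.7, 0.129]
force: [-6.3, -1.6, 4.0]
width: 0.002
gripper_force: 3.3
```

Call:
arm_command --commands '[[[0.0008,0,0.0006],[0,0,0]],[[0,0,0],[0,0,0]]]'

```text
clock: 23.65
tcp_pos: [0.6002, -0.221, 0.0297]
eef_rot: [3.141, -0.699, 0.129]
force: [-15.1, -0.5, 7.7]
width: 0.006
gripper_force: 7.3
```

Call:
arm_command --commands '[[[0.0008,0,0.0006],[0,0,0]],[[0,0,0],[0,0,0]]]'

```text
clock: 23.85
tcp_pos: [0.6004, -0.221, 0.0296]
eef_rot: [3.141, -0.697, 0.13]
force: [-24.0, -1.2, 12.1]
width: 0.003
gripper_force: 11.9
```

Call:
arm_command --commands '[[[-0.004,0,-0.0033],[0,0,0]],[[-0.0092,0,-0.0077],[0,0,0]],[[-0.0092,0,-0.0077],[0,0,0]],[[-0.0092,0,-0.0077],[0,0,0]],[[-0.0092,0,-0.0077],[0,0,0]],[[0,0,0],[0,0,0]]]'

```text
clock: 24.45
tcp_pos: [0.5479, -0.2279, 0.0295]
eef_rot: [3.141, -0.7, 0.127]
force: [0.1, -0.1, -0.4]
width: 0.003
gripper_force: 0.0
```

Run:
```python
from h import *
s=observe(); print(inC(s['tcp_pos']),s['tcp_pos'],s['eef_rot'],s['force'],s['q'])
c=cam('wrist');uu,vv=np.meshgrid(np.arange(512),np.arange(384)); P=bydepth(c,np.c_[uu.ravel(),vv.ravel()]).reshape(384,512,3); q=inC(P); z=P[...,2]
m=(c['depth']>0)&(abs(z-.035)<.005)&(abs(q[...,1]+.043)<.022)&(q[...,0]<-.03)&(q[...,0]>-.12)
print('stone top',m.sum(),np.percentile(q[m],[0,1,99],axis=0) if m.sum() else 0)
m=(c['depth']>0)&(abs(z-.01)<.003)&(abs(q[...,1]+.043)<.02)&(q[...,0]>-.12)&(q[...,0]<-.06); print('floor max x',q[m].max(0) if m.sum() else 0)
# door inner/handle from wrist/scene
c=cam('scene'); P=bydepth(c,np.c_[uu.ravel(),vv.ravel()]).reshape(384,512,3); q=inC(P); z=P[...,2]
hsv=cv2.cvtColor(c['color'],cv2.COLOR_RGB2HSV)
m=(c['depth']>0)&(z>.09)&(z<.15)&(q[...,1]>.14)&(q[...,1]<.18)&(q[...,0]>-.31)&(q[...,0]<-.22)
print('bar',m.sum(),np.median(q[m],axis=0),q[m].min(0),q[m].max(0))
m=(c['depth']>0)&(z>.03)&(z<.14)&(q[...,1]>.1)&(q[...,1]<.14)&(q[...,0]>-.29)&(q[...,0]<-.14); print('outer face',np.polyfit(q[m][:,0],q[m][:,1],1))
```

```text
[-0.15285245 -0.0433791 ] [ 0.54787292 -0.22788986  0.02945855] [ 3.14076553 -0.70038925  0.12703024] [ 0.08932495 -0.14373577 -0.37900815] [-0.73746154 -0.27796496  2.08965687  0.65128698  0.94066569  0.41823494]
stone top 3776 [[-0.0862529  -0.0649963 ]
 [-0.08557859 -0.06453122]
 [-0.03077311 -0.02147798]]
floor max x [-0.08380342 -0.02300109]
bar 92 [-0.27049165  0.16291294] [-0.27394609  0.14090365] [-0.26411496  0.16561219]
outer face [0.00842717 0.12608933]
```

Call:
arm_command --commands '[[[0.0258,0,-0.0306],[0,0,0]],[[0.0258,0,-0.0306],[0,0,0]],[[0.0258,0,-0.0306],[0,0,0]],[[0.0258,0,-0.0306],[0,0,0]],[[0,0,0],[0,-0.14,0]],[[0,0,0],[0,-0.14,0]],[[0,0,0],[0,-0.14,0]],[[0,0,0],[0,-0.14,0]],[[0,0,0],[0,-0.14,0]],[[0,0,-0.04],[0,0,0]]]' --fingers 55

```text
clock: 25.55
tcp_pos: [0.5498, -0.2252, 0.2194]
eef_rot: [-3.132, 0.018, 0.131]
force: [0.3, -0.3, -1.0]
width: 0.555
gripper_force: 0.0
```

Call:
arm_command --commands '[[[-0.0193,-0.0342,0],[0,0,0]],[[-0.0193,-0.0342,0],[0,0,0]],[[-0.0193,-0.0342,0],[0,0,0]],[[-0.0193,-0.0342,0],[0,0,0]],[[-0.0193,-0.0342,0],[0,0,0]],[[-0.0193,-0.0342,0],[0,0,0]],[[0,0,0],[0,0,-0.141]],[[0,0,0],[0,0,-0.141]],[[0,0,0],[0,0,-0.141]],[[0,0,0],[0,0,-0.141]]]'

```text
clock: 26.55
tcp_pos: [0.4085, -0.0382, 0.2298]
eef_rot: [3.14, -0.001, 0.698]
force: [0.6, -0.7, -0.3]
width: 0.547
gripper_force: 0.0
```

Call:
arm_command --commands '[[[0,0,0],[0,0,-0.141]],[[0,0,0],[0,0,-0.141]],[[0,0,0],[0,0,-0.141]],[[0,0,0],[0,0,-0.141]],[[0,0,0],[0,0,-0.141]],[[0,0,0],[0,0,-0.141]],[[0,0,0],[0,0,-0.141]],[[0,0,0],[0,0,0]],[[0,0,0],[0,0,0]]]'

```text
clock: 27.45
tcp_pos: [0.4084, -0.0384, 0.2297]
eef_rot: [3.141, 0.001, 1.675]
force: [0.8, -0.8, -0.4]
width: 0.549
gripper_force: 0.0
```

Run:
```python
from h import *
s=observe(); print(inC(s['tcp_pos']),s['tcp_pos'],s['eef_rot'],s['force'],s['q'])
c=cam('wrist');uu,vv=np.meshgrid(np.arange(512),np.arange(384)); P=bydepth(c,np.c_[uu.ravel(),vv.ravel()]).reshape(384,512,3); q=inC(P); z=P[...,2]
m=(c['depth']>0)&(z>.095)&(z<.151)&(q[...,1]>.135)&(q[...,1]<.185)&(q[...,0]>-.30)&(q[...,0]<-.24)
print('handle',m.sum()); 
if m.sum(): print(np.median(q[m],axis=0),q[m].min(0),q[m].max(0))
b=m&(z<.135); print('bar',b.sum(),np.median(q[b],axis=0) if b.sum() else 0)
to(C(-.2685,.162,.117),[np.pi,0,1.69]); save(c,'w7.png')
```

```text
[-0.26720828  0.16224453] [ 0.40839401 -0.03840643  0.22969121] [3.14060942e+00 6.33604908e-04 1.67537228e+00] [ 0.78685175 -0.80761045 -0.35734283] [-1.76471113e-01 -4.25796144e-01  1.69832045e+00 -3.51434600e-04
  1.86794794e+00 -2.81150468e-01]
handle 273
[-0.26893348  0.16333122] [-0.27371271  0.13518094] [-0.26374252  0.16555689]
bar 104 [-0.26812379  0.16468676]
d [-0.0002 -0.0013  0.1127] v [ 0.0008  0.0006 -0.0143] rows 3 per row [-0.0001 -0.0004  0.0376] [ 0.0003  0.0002 -0.0048]
```

Call:
arm_command --commands '[[[-0.0015,-0.0015,0],[0,0,0]],[[0,0,0.0375],[0,0,0]],[[0,0,0.0375],[0,0,0]],[[0,0,0.0375],[0,0,0]],[[0,0,0],[0,0,0]],[[0,0,0],[0,0,0]]]'

```text
clock: 28.1
tcp_pos: [0.4067, -0.0404, 0.1177]
eef_rot: [3.142, 0.001, 1.678]
force: [1.0, -0.7, 0.4]
width: 0.55
gripper_force: 0.0
```

Call:
arm_command --commands '[[[0,0,0],[0,0,0]],[[0,0,0],[0,0,0]],[[0,0,0],[0,0,0]],[[0,0,0],[0,0,0]],[[0,0,0],[0,0,0]],[[0,0,0],[0,0,0]]]' --fingers 0 --newtons 30

```text
clock: 28.7
tcp_pos: [0.4076, -0.0404, 0.1175]
eef_rot: [3.139, 0.001, 1.679]
force: [2.9, -0.5, 0.5]
width: 0.111
gripper_force: 30.0
```

```bash
python3 -c "
from h import *
door()"
```

```text
clock 28.7 theta 1.5652978450459072 r 0.18130492225617237 radialF -2.972624964809091 tang(open+)F -0.01704086696466038 force [ 2.9 -0.5  0.5] yaw 1.6788144434254453 w 0.11081524294779278
```

Call:
arm_command --commands '[[[-0.0052,-0.0016,0],[0,0,-0.055]],[[-0.0104,-0.0029,0],[0,0,-0.06]],[[-0.0104,-0.0029,0],[0,0,-0.06]],[[-0.0104,-0.0029,0],[0,0,-0.06]],[[-0.0104,-0.0029,0],[0,0,-0.06]],[[-0.0104,-0.0029,0],[0,0,-0.06]],[[-0.0104,-0.0029,0],[0,0,-0.06]],[[-0.0104,-0.0029,0],[0,0,-0.06]],[[-0.0104,-0.0029,0],[0,0,-0.06]],[[-0.0104,-0.0029,0],[0,0,-0.06]]]'

```text
clock: 29.7
tcp_pos: [0.4188, -0.1413, 0.1175]
eef_rot: [3.141, 0.001, 2.276]
force: [1.6, 1.2, 0.6]
width: 0.109
gripper_force: 30.0
```

```bash
python3 -c "
from h import *
door()"
```

```text
clock 29.7 theta 0.998218989692111 r 0.18141536726669052 radialF -1.9266398726336669 tang(open+)F 0.5438738420894448 force [1.6 1.2 0.6] yaw 2.27597920745452 w 0.10941039079894627
```

Call:
arm_command --commands '[[[-0.0104,-0.0029,0],[0,0,-0.06]],[[-0.0104,-0.0029,0],[0,0,-0.06]],[[-0.0104,-0.0029,0],[0,0,-0.06]],[[-0.0104,-0.0029,0],[0,0,-0.06]],[[-0.0104,-0.0029,0],[0,0,-0.06]],[[-0.0104,-0.0029,0],[0,0,-0.06]],[[-0.0104,-0.0029,0],[0,0,-0.06]],[[-0.0104,-0.0029,0],[0,0,-0.06]],[[-0.0104,-0.0029,0],[0,0,-0.06]],[[-0.0104,-0.0029,0],[0,0,-0.06]]]'

```text
clock: 30.7
tcp_pos: [0.4871, -0.2231, 0.1175]
eef_rot: [-3.14, 0.001, 2.875]
force: [-0.8, -1.8, 1.3]
width: 0.11
gripper_force: 30.0
```

Call:
arm_command --commands '[[[-0.0087,-0.0025,0],[0,0,-0.05]],[[-0.0087,-0.0025,0],[0,0,-0.05]],[[-0.0087,-0.0025,0],[0,0,-0.05]],[[-0.0087,-0.0025,0],[0,0,-0.05]],[[-0.0087,-0.0025,0],[0,0,-0.05]],[[0,0,0],[0,0,0]]]'

```text
clock: 31.3
tcp_pos: [0.5282, -0.2429, 0.1175]
eef_rot: [-3.139, 0.001, 3.123]
force: [0.1, -5.4, 2.4]
width: 0.108
gripper_force: 30.0
```

```bash
python3 -c "
from h import *
door();print(inC(observe()['tcp_pos']))"
```

```text
clock 31.3 theta 0.14900814573365428 r 0.1810203030824461 radialF 5.122497681284816 tang(open+)F -1.8040994919933446 force [ 0.1 -5.4  2.4] yaw 3.123435289816192 w 0.10785949155343125
[-0.17426149 -0.05574509]
```

Call:
arm_command --commands '[[[-0.0035,-0.0014,0],[0,0,-0.02]],[[-0.0035,-0.0014,0],[0,0,-0.02]],[[-0.0035,-0.0013,0],[0,0,-0.02]],[[-0.0035,-0.0013,0],[0,0,-0.02]],[[0,0,0],[0,0,0]]]'

```text
clock: 31.8
tcp_pos: [0.5423, -0.247, 0.1176]
eef_rot: [-3.141, 0.001, -3.078]
force: [-0.6, -2.7, 2.6]
width: 0.107
gripper_force: 30.0
```

Call:
arm_command --commands '[[[-0.0017,-0.0006,0],[0,0,-0.01]],[[-0.0017,-0.0006,0],[0,0,-0.01]],[[0,0,0],[0,0,0]],[[0,0,0],[0,0,0]]]'

```text
clock: 32.2
tcp_pos: [0.5445, -0.2475, 0.1175]
eef_rot: [3.141, -0.001, -3.059]
force: [-4.9, -1.4, 4.7]
width: 0.108
gripper_force: 30.0
```

```bash
python3 -c "
from h import *
door();print(inC(observe()['tcp_pos']))"
```

```text
clock 32.2 theta 0.055278740078748445 r 0.18101868398877954 radialF 2.4373503330478927 tang(open+)F 4.416836985720524 force [-4.9 -1.4  4.7] yaw -3.0590763594769927 w 0.10834729626649306
[-0.15868134 -0.06244749]
```

Call:
arm_command --commands '[[[-0.0014,-0.0005,0],[0,0,-0.008]],[[-0.0014,-0.0005,0],[0,0,-0.008]],[[-0.0014,-0.0005,0],[0,0,-0.008]],[[0,0,0],[0,0,0]]]'

```text
clock: 32.6
tcp_pos: [0.5465, -0.248, 0.1174]
eef_rot: [3.139, -0.007, -3.035]
force: [-16.1, 3.4, 9.6]
width: 0.106
gripper_force: 30.0
```

```bash
python3 -c "
from h import *
door();print(inC(observe()['tcp_pos']))"
```

```text
clock 32.6 theta 0.04422002700509431 r 0.18097751771648488 radialF 0.2486799737748529 tang(open+)F 16.403138930472345 force [-16.1   3.4   9.6] yaw -3.034919067871129 w 0.10597092167534061
[-0.15678956 -0.06310265]
```

Call:
arm_command --commands '[[[-0.0012,-0.0004,0],[0,0,-0.005]],[[-0.0012,-0.0004,0],[0,0,-0.005]],[[0,0,0],[0,0,0]]]' --newtons 55

```text
clock: 32.9
tcp_pos: [0.5483, -0.2483, 0.1174]
eef_rot: [3.138, -0.008, -3.025]
force: [-19.5, 3.6, 9.8]
width: 0.104
gripper_force: 55.0
```

```bash
python3 -c "
from h import *
door();print(inC(observe()['tcp_pos']))"
```

```text
clock 32.9 theta 0.03400574748909113 r 0.18093987927503963 radialF 0.5728294846527587 tang(open+)F 19.84617612110496 force [-19.5   3.6   9.8] yaw -3.0249936176044985 w 0.1044750935414838
[-0.1550364 -0.0636894]
```

Call:
arm_command --commands '[[[-0.0012,-0.0004,0],[0,0,-0.005]],[[-0.0012,-0.0004,0],[0,0,-0.005]],[[0,0,0],[0,0,0]]]'

```text
clock: 33.2
tcp_pos: [0.5536, -0.2493, 0.1175]
eef_rot: [3.141, -0.001, -3.014]
force: [-10.3, 2.5, 6.5]
width: 0.103
gripper_force: 55.0
```

```bash
python3 -c "
from h import *
door();print(inC(observe()['tcp_pos']))"
```

```text
clock 33.2 theta 0.003969502010273018 r 0.18089485875541939 radialF -0.5846330340468171 tang(open+)F 10.582295265002365 force [-10.3   2.5   6.5] yaw -3.0143799464289494 w 0.10307864593858697
[-0.14986957 -0.06537251]
```

Call:
arm_command --commands '[[[0.0005,0,0],[0,0,0]],[[0.0005,0,0],[0,0,0]]]'

```text
clock: 33.4
tcp_pos: [0.5536, -0.2493, 0.1175]
eef_rot: [3.141, 0.001, -3.014]
force: [-1.1, 2.9, 4.1]
width: 0.104
gripper_force: 55.0
```

```bash
python3 -c "
from h import *
door();print(inC(observe()['tcp_pos']))"
```

```text
clock 33.4 theta 0.003805116533315722 r 0.18090904382204548 radialF -2.6448100705484365 tang(open+)F 1.5985439118323315 force [-1.1  2.9  4.1] yaw -3.0143414954386762 w 0.10448482216087095
[-0.14984553 -0.06539504]
```

Call:
arm_command --commands '[[[0,0,0],[0,0,0]],[[0,0,0],[0,0,0]],[[0,0,0],[0,0,0]],[[0,0,0],[0,0,0]],[[0,0,-0.03],[0,0,0]],[[0,0,-0.04],[0,0,0]],[[0,0,-0.045],[0,0,0]],[[0.03,0,-0.035],[0,0,0]],[[0.04,0,0],[0,0,0]],[[0,0,0],[0,0,0]]]' --fingers 60

```text
clock: 34.4
tcp_pos: [0.4816, -0.2596, 0.2695]
eef_rot: [-3.138, 0.002, -3.018]
force: [1.1, 0.1, 0.1]
width: 0.598
gripper_force: 0.0
```

Run:
```python
from h import *
s=observe(); print(s['clock'],inC(s['tcp_pos']),s['tcp_pos'],s['force'])
uu,vv=np.meshgrid(np.arange(512),np.arange(384))
c=cam('wrist'); P=bydepth(c,np.c_[uu.ravel(),vv.ravel()]).reshape(384,512,3); q=inC(P); z=P[...,2]; ok=c['depth']>0
m=ok&(abs(q[...,0]+.113)<.02)&(abs(q[...,1])<.09)&(z>.03)&(z<.13); print('face',m.sum(),np.polyfit(q[m][:,1],q[m][:,0],1))
m=ok&(z>.095)&(z<.151)&(q[...,0]<-.125)&(q[...,0]>-.175)&(abs(q[...,1]+.065)<.03); print('handle',q[m].min(0),q[m].max(0))
save(c,'w8.png',f=1.5)
a=cam('scene'); save(a,'s8.png',crop=(110,120,370,290),f=2.8)
```

```text
34.4 [-0.22262816 -0.06646695] [ 0.48158345 -0.25962948  0.26945333] [1.1373556  0.1319715  0.08345562]
face 2513 [-0.00490944 -0.11376878]
handle [-0.15485059 -0.0702606 ] [-0.12522934 -0.06030382]
```

View pics/s8.png

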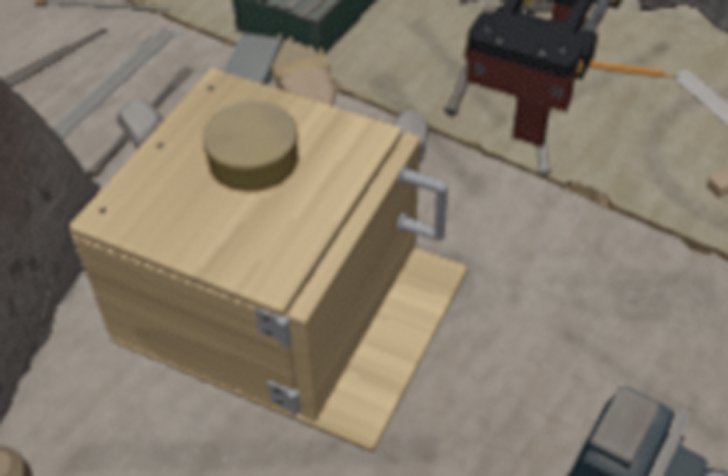

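The door face reads slope -0.0049 and x = -0.1138, the same as at the start, so the door is shut on its catch. The tin at (250,145) and the chip at (412,125) are in place, and the robot is clear.

```bash
python3 -c "
from station import workorder
print(workorder.finish_job())"
```

```text
the job is handed in; nothing more can be done
None
```

The sharpening stone is fully home in the right-hand bay, the door is shut on its catch, and the job was handed in with the arm clear at about 34 s; the gripper briefly touched something, probably the vice, with about 22 N.

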